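Change over an engraver's vacuum plate

TASK

Change over the engraver's vacuum plate: turn the red-handled valve fully shut before you touch the engraved ring boxes, stand them upright side by side in the pink tray, and seat every blank box from the place mat fully home in a nest of its own, its clasp pointing straight at that nest's magenta line. Only when all the boxes are in place, turn the vacuum fully on again. Leave everything else on the table as it is.

Things in the scene. Friction and masses are not known exactly. Their poses are not given: they have to be found in the camera images.
- plate: fixed vacuum plate: aluminium block 110 mm (its x) by 285 mm (its y), top 38 mm above the table; three round nests in a row along y, 95 mm apart. Behind it (+x) a brass pipe with a red-levered ball valve leads to a grey pump, 120 mm wide, 87 mm tall, its front 235 mm behind the origin. Origin on the table under the middle nest's centre; its yaw is the plate's yaw
- valve (a joint): quarter-turn ball valve on a vertical stem. 0 = shut, vacuum off (lever across the pipe, pointing to the plate's +y); 1.571 = fully open, vacuum on (lever along the pipe, pointing to the plate's +x, away from the nests). Opening is clockwise from above. Stops at both ends; stays where left; needs about 0.25 N m (4 N at the grip)
- valve_stem (a point): point on the stem axis of the valve, 105 mm behind (+x) and 30 mm to the right (-y) of the plate's origin, 58 mm above the table
- valve_grip (a point): middle of the red lever sleeve, 65 mm from the stem axis, 56 mm above the table; the sleeve is 70 mm long, 14 mm wide and 12 mm tall (50 to 62 mm above the table); the brass valve body and pipe below it reach 41 mm
- tray: fixed shallow pink enamel tray for engraved boxes, 250 mm (its x) by 170 mm (its y), walls 4 mm thick and 14 mm tall, inner floor 4 mm above the table; origin at the centre of its underside. It may stand to the left or to the right of the plate
- mat: fixed pale-pink paper place mat with magenta scalloped edge, 250 mm (its x) by 165 mm (its y) without the scallops, 2 mm thick; the blank boxes stand on it. Origin at the centre of its underside. On the other side of the plate from the tray
- nest1 (a point): nest 1: centre of the floor of a round recess, 54 mm across and 5 mm deep with a small chamfer (floor 33 mm above the table, plate's axes); its magenta index line (22 by 4 mm, flush) runs from the recess towards the plate's -x edge. A box seats on this floor, free to point any way
- nest2 (a point): nest 2: centre of the floor of a round recess, 54 mm across and 5 mm deep with a small chamfer (floor 33 mm above the table, plate's axes); its magenta index line (22 by 4 mm, flush) runs from the recess towards the plate's -x edge. A box seats on this floor, free to point any way
- nest3 (a point): nest 3: centre of the floor of a round recess, 54 mm across and 5 mm deep with a small chamfer (floor 33 mm above the table, plate's axes); its magenta index line (22 by 4 mm, flush) runs from the recess towards the plate's -x edge. A box seats on this floor, free to point any way
- done1: engraved (finished) round hinged ring box, rigid, 50 mm diameter, 26 mm tall, 70 to 120 g; origin at the centre of its underside, z up; a brass clasp (11 mm wide, 12 to 20 mm above the underside) stands 7 mm out of its side at -x, a hinge barrel 3 mm out at +x; a dark heart in a ring of dots on its lid. At the start it stands in a nest, clasp towards the index line
- done2: engraved (finished) round hinged ring box, rigid, 50 mm diameter, 26 mm tall, 70 to 120 g; origin at the centre of its underside, z up; a brass clasp (11 mm wide, 12 to 20 mm above the underside) stands 7 mm out of its side at -x, a hinge barrel 3 mm out at +x; a dark heart in a ring of dots on its lid. At the start it stands in a nest, clasp towards the index line
- done3: engraved (finished) round hinged ring box, rigid, 50 mm diameter, 26 mm tall, 70 to 120 g; origin at the centre of its underside, z up; a brass clasp (11 mm wide, 12 to 20 mm above the underside) stands 7 mm out of its side at -x, a hinge barrel 3 mm out at +x; a dark heart in a ring of dots on its lid. At the start it stands in a nest, clasp towards the index line
- blank1: blank round hinged ring box, rigid, 50 mm diameter, 26 mm tall, 70 to 120 g; origin at the centre of its underside, z up; a brass clasp (11 mm wide, 12 to 20 mm above the underside) stands 7 mm out of its side at -x, a hinge barrel 3 mm out at +x; lid plain. At the start it stands on the mat, pointing any way. None if absent
- clasp1 (a point): outer end of the clasp of blank1: 32 mm from the box's axis towards its -x, 16 mm above its underside. None if absent
- blank2: blank round hinged ring box, rigid, 50 mm diameter, 26 mm tall, 70 to 120 g; origin at the centre of its underside, z up; a brass clasp (11 mm wide, 12 to 20 mm above the underside) stands 7 mm out of its side at -x, a hinge barrel 3 mm out at +x; lid plain. At the start it stands on the mat, pointing any way. None if absent
- clasp2 (a point): outer end of the clasp of blank2: 32 mm from the box's axis towards its -x, 16 mm above its underside. None if absent
- blank3: blank round hinged ring box, rigid, 50 mm diameter, 26 mm tall, 70 to 120 g; origin at the centre of its underside, z up; a brass clasp (11 mm wide, 12 to 20 mm above the underside) stands 7 mm out of its side at -x, a hinge barrel 3 mm out at +x; lid plain. At the start it stands on the mat, pointing any way. None if absent
- clasp3 (a point): outer end of the clasp of blank3: 32 mm from the box's axis towards its -x, 16 mm above its underside. None if absent
- pliers: bystander: pliers with peach handles lying left of the valve, about 150 mm long, 14 mm tall
- jar: bystander: clear jar with magenta cap, 56 mm across, 60 mm tall
- glue_tube: bystander: yellow glue tube lying down, about 100 mm long
- tape: bystander: magenta roll of tape, 80 mm across, 18 mm tall
Mind the look-alikes: they are no part of the job. Leave any orange or turquoise look-alike of the done3 alone.

How it is judged (in metres and radians):
On the way, in this order (a step that is already met when the one before it is completed fails the run):
1. the vacuum valve is shut (value of joint valve below 0.12 rad), for 0.2 s.
2. with the valve shut, all engraved boxes stand in the tray and all blanks are seated, clasp to the line (value of joint valve below 0.15 rad and ((horizontal distance between blank1 and nest1 below 0.004 m and z of blank1 in the frame of nest1 between -0.003 and 0.003 m and x of clasp1 in the frame of nest1 below -0.026 m and angle between the x axis of blank1 and the x axis of nest1, either way round below 0.17 rad) or (horizontal distance between blank1 and nest2 below 0.004 m and z of blank1 in the frame of nest2 between -0.003 and 0.003 m and x of clasp1 in the frame of nest2 below -0.026 m and angle between the x axis of blank1 and the x axis of nest2, either way round below 0.17 rad) or (horizontal distance between blank1 and nest3 below 0.004 m and z of blank1 in the frame of nest3 between -0.003 and 0.003 m and x of clasp1 in the frame of nest3 below -0.026 m and angle between the x axis of blank1 and the x axis of nest3, either way round below 0.17 rad)) and angle between each of blank1, blank2, blank3's own z axis and vertical below 0.06 rad and linear speed of each of blank1, blank2, blank3, done1, done2, done3 below 0.02 m/s and ((horizontal distance between blank2 and nest1 below 0.004 m and z of blank2 in the frame of nest1 between -0.003 and 0.003 m and x of clasp2 in the frame of nest1 below -0.026 m and angle between the x axis of blank2 and the x axis of nest1, either way round below 0.17 rad) or (horizontal distance between blank2 and nest2 below 0.004 m and z of blank2 in the frame of nest2 between -0.003 and 0.003 m and x of clasp2 in the frame of nest2 below -0.026 m and angle between the x axis of blank2 and the x axis of nest2, either way round below 0.17 rad) or (horizontal distance between blank2 and nest3 below 0.004 m and z of blank2 in the frame of nest3 between -0.003 and 0.003 m and x of clasp2 in the frame of nest3 below -0.026 m and angle between the x axis of blank2 and the x axis of nest3, either way round below 0.17 rad)) and ((horizontal distance between blank3 and nest1 below 0.004 m and z of blank3 in the frame of nest1 between -0.003 and 0.003 m and x of clasp3 in the frame of nest1 below -0.026 m and angle between the x axis of blank3 and the x axis of nest1, either way round below 0.17 rad) or (horizontal distance between blank3 and nest2 below 0.004 m and z of blank3 in the frame of nest2 between -0.003 and 0.003 m and x of clasp3 in the frame of nest2 below -0.026 m and angle between the x axis of blank3 and the x axis of nest2, either way round below 0.17 rad) or (horizontal distance between blank3 and nest3 below 0.004 m and z of blank3 in the frame of nest3 between -0.003 and 0.003 m and x of clasp3 in the frame of nest3 below -0.026 m and angle between the x axis of blank3 and the x axis of nest3, either way round below 0.17 rad)) and x of done1 in the frame of tray between -0.1 and 0.1 m and y of done1 in the frame of tray between -0.06 and 0.06 m and z of done1 in the frame of tray between 0 and 0.01 m and angle between each of done1, done2, done3's own z axis and vertical below 0.1 rad and x of done2 in the frame of tray between -0.1 and 0.1 m and y of done2 in the frame of tray between -0.06 and 0.06 m and z of done2 in the frame of tray between 0 and 0.01 m and x of done3 in the frame of tray between -0.1 and 0.1 m and y of done3 in the frame of tray between -0.06 and 0.06 m and z of done3 in the frame of tray between 0 and 0.01 m), for 0.2 s.
At the end, for the whole second after the job is handed in: Valve above 1.45 rad. Each blank at rest in a nest: within 4 mm of its centre, 3 mm of its floor, tilt under 0.06 rad, clasp on the side of the line and within 0.17 rad of it. Each engraved box upright (0.1 rad), at rest on the tray floor, centre within 100 mm (x), 60 mm (y) of the tray's (value of joint valve above 1.45 rad and velocity of joint valve below 0.05 rad/s and ((horizontal distance between blank1 and nest1 below 0.004 m and z of blank1 in the frame of nest1 between -0.003 and 0.003 m and x of clasp1 in the frame of nest1 below -0.026 m and angle between the x axis of blank1 and the x axis of nest1, either way round below 0.17 rad) or (horizontal distance between blank1 and nest2 below 0.004 m and z of blank1 in the frame of nest2 between -0.003 and 0.003 m and x of clasp1 in the frame of nest2 below -0.026 m and angle between the x axis of blank1 and the x axis of nest2, either way round below 0.17 rad) or (horizontal distance between blank1 and nest3 below 0.004 m and z of blank1 in the frame of nest3 between -0.003 and 0.003 m and x of clasp1 in the frame of nest3 below -0.026 m and angle between the x axis of blank1 and the x axis of nest3, either way round below 0.17 rad)) and angle between each of blank1, blank2, blank3's own z axis and vertical below 0.06 rad and linear speed of each of blank1, blank2, blank3, done1, done2, done3 below 0.02 m/s and ((horizontal distance between blank2 and nest1 below 0.004 m and z of blank2 in the frame of nest1 between -0.003 and 0.003 m and x of clasp2 in the frame of nest1 below -0.026 m and angle between the x axis of blank2 and the x axis of nest1, either way round below 0.17 rad) or (horizontal distance between blank2 and nest2 below 0.004 m and z of blank2 in the frame of nest2 between -0.003 and 0.003 m and x of clasp2 in the frame of nest2 below -0.026 m and angle between the x axis of blank2 and the x axis of nest2, either way round below 0.17 rad) or (horizontal distance between blank2 and nest3 below 0.004 m and z of blank2 in the frame of nest3 between -0.003 and 0.003 m and x of clasp2 in the frame of nest3 below -0.026 m and angle between the x axis of blank2 and the x axis of nest3, either way round below 0.17 rad)) and ((horizontal distance between blank3 and nest1 below 0.004 m and z of blank3 in the frame of nest1 between -0.003 and 0.003 m and x of clasp3 in the frame of nest1 below -0.026 m and angle between the x axis of blank3 and the x axis of nest1, either way round below 0.17 rad) or (horizontal distance between blank3 and nest2 below 0.004 m and z of blank3 in the frame of nest2 between -0.003 and 0.003 m and x of clasp3 in the frame of nest2 below -0.026 m and angle between the x axis of blank3 and the x axis of nest2, either way round below 0.17 rad) or (horizontal distance between blank3 and nest3 below 0.004 m and z of blank3 in the frame of nest3 between -0.003 and 0.003 m and x of clasp3 in the frame of nest3 below -0.026 m and angle between the x axis of blank3 and the x axis of nest3, either way round below 0.17 rad)) and x of done1 in the frame of tray between -0.1 and 0.1 m and y of done1 in the frame of tray between -0.06 and 0.06 m and z of done1 in the frame of tray between 0 and 0.01 m and angle between each of done1, done2, done3's own z axis and vertical below 0.1 rad and x of done2 in the frame of tray between -0.1 and 0.1 m and y of done2 in the frame of tray between -0.06 and 0.06 m and z of done2 in the frame of tray between 0 and 0.01 m and x of done3 in the frame of tray between -0.1 and 0.1 m and y of done3 in the frame of tray between -0.06 and 0.06 m and z of done3 in the frame of tray between 0 and 0.01 m); the robot touches nothing.
It fails at once if an engraved box is gripped or pushed by the fingers while the vacuum is on (valve above 0.35) (value of joint valve above 0.35 rad and (contact force between the fingers and done1 above 1.5 N or contact force between the fingers and done2 above 1.5 N or contact force between the fingers and done3 above 1.5 N)).
It fails at once if a bystander is moved more than 3 cm (distance of any of pliers, jar, glue_tube, tape from where it was at the start of the episode above 0.03 m).
Of blank1, blank2, blank3 only 2 to 3 are there at a start; the rules pass over those that are not, and their reading is None.
At some moment in a run one of blank1, blank2, blank3 may be knocked a few centimetres aside while the robot is not near it.
Once in a run the grip may slacken for a moment while it holds something.
It also fails if it takes over 210 s, if anything falls off the work surface, if the arm or the gripper's body presses on something with over 40 N, if the wrist force passes 120 N, or if a joint passes its speed limit or range.

ROBOT

A 6-joint arm with a two-finger parallel gripper is mounted at the origin on the work surface. World frame = base frame: x ahead of the robot, y to its left, z up, the work surface at z = 0. Lengths are in mm, angles in rad, forces in N, time in s.
With the tool pointing down it reaches from about 400 to 825 mm from the base axis. Payload 7 kg.
Tool frame: the origin (TCP) lies between the finger pads; the fingertips stand 8 mm ahead of it and the grasp point (between the pads) lies 11 mm behind it; y points along the fingers, x is the direction in which the jaws open and shut, and the axes are right-handed (so a half turn about y gives the same grasp; the last joint's range is limited). The gripper opens to 88 mm and grips with 3 to 60 N. Pads are 19 mm wide; open, the fingers measure 130 mm over their backs; the gripper's body (78 mm by 193 mm) begins 47 mm behind the grasp point.
Start: joints at [1.614, 0.359, 0.012, 0, -1.224, -0.288], TCP at [163.605, 654.85, 234.561] pointing down, gripper open.
Joint ranges: [-3.07, 3.07], [-1.43, 2.12], [-1.02, 1.25], [-3.03, 1.67], [-3.05, -0], [-3.03, 3.03]. Speed limits (rad/s): [2.39, 2.39, 3.01, 3.14, 3.14, 3.14].

INTERFACE

Orientations are given as a rotation vector (axis times angle).
In Python, from bench import readout, optics, workorder gives the robot as it stands.
- The arm moves only by the tool apply_moves, never from a script. Its arguments are lists of equal length, an entry for each row: "fingers": the opening, from 0 (shut) to 1 (fully open); "translation": the shift along the tool's x, y, z scaled (see below), a list of three; "roll": the turn about the tool's y scaled (see below). In form: {"fingers": [fingers, ...], "translation": [[x, y, z], ...], "roll": [roll, ...]}. A call has 1 to 12 rows; each row shifts and turns the commanded pose from where the row before left it, along the tool's axes as they then stand; what a row does not reach is not made up. The controller multiplies each number of a shift by 150 mm and each number of a turn by pi rad. A row lasts 1/12 s, in which the tool goes at most 41.7 mm and 7.16 degrees, less where a joint would pass 70% of its speed; a pose out of reach is approached as far as the arm can. A call with a number of a shift or a turn outside -1 to 1 is refused whole. A call with a gripper value outside its range is refused whole. The fingers move at their own pace and stop on an object; "grip_force" is the grip in N (left out, the last holds). Time passes only in rows, so rows that do not move let the fingers close. It gives the time, the measured TCP pose, the force and the opening at its end, in the units of the state.
- readout.read_state(): the state, without advancing time (a new reading comes with each control period).
- optics.snapshot(name): name is "scene" or "top" or "wrist"; returns a dict with "color" (384x512x3 uint8, red, green, blue), "mtx" (3x3 intrinsics, pixels), "R" (3x3) and "t" (3): a world point X has camera coordinates R X + t. Camera axes: x right, y down, z forward; pixel columns grow to the right and rows downward; lengths in mm; the calibration is good to about 2 mm. The wrist camera is an equidistant fisheye: a pixel r from the principal point sees the ray r / f radians off the axis. A picture is of the moment at which its call begins. There is no depth.
- workorder.finish_job(): hands the job in, once; it reports no verdict.
The state is a dict: "time": time; "q": joint angles; "joint_velocities": joint speeds; "joint_torque": joint torques, N m; "tcp_pos": TCP position; "ee_rot": TCP orientation; "wrist_force": force on the tool from outside, world axes, zero at the start; "wrist_torque": the same for the moment, N m; "grip_width": finger opening in mm.
Only numpy, scipy, OpenCV 4.12 (cv2) and the standard library are available. Lean on these libraries where they do the work, as an engineer would, in place of code of your own. Each camera call takes 0.05 s, during which the arm holds its last target.

## Working session

There is one attempt and no reset: what is moved stays moved. The work goes in short steps, Python scripts to look and compute and a tool call to move; the robot and the scene stay as the last step left them, time stands still between calls to the robot, and variables do not carry over. Pictures are saved under pics/ and viewed, and the job is handed in when it is done.

Besides the shell and the picture viewer there is one more tool, called after "Request:" by a JSON object that holds its "name" and its "arguments". apply_moves: Moves the arm, as the interface text tells. Its arguments: {"type":"object","properties":{"fingers":{"type":"array","items":{"type":"number"}},"translation":{"type":"array","items":{"type":"array","items":{"type":"number","minimum":-1,"maximum":1}}},"roll":{"type":"array","items":{"type":"number","minimum":-1,"maximum":1}},"grip_force":{"type":"number"}},"required":["fingers","translation","roll"]}

```bash
ls; mkdir -p pics; python3 - <<'E'
from bench import readout, optics
import cv2
s=readout.read_state(); print(s)
for n in ["scene","top","wrist"]:
    d=optics.snapshot(n); cv2.imwrite(f"pics/{n}0.png",d["color"][:,:,::-1]); print(n,d["mtx"],d["R"],d["t"])
E
```

```text
pics
{'time': 0.0, 'q': array([ 1.61408534e+00,  3.59386113e-01,  1.10470651e-02, -3.32398760e-04,
       -1.22406269e+00, -2.88136872e-01]), 'joint_velocities': array([ 2.05069638e-03,  1.11208061e-03, -8.23195731e-04, -6.66368052e-05,
        5.24014691e-04, -7.68628190e-04]), 'joint_torque': array([ 3.23603099e-04, -5.82720530e+01,  2.93052185e+01,  6.99720025e+00,
        7.01768513e-03, -1.64316734e-04]), 'tcp_pos': array([163.51746335, 654.41267082, 233.62122188]), 'ee_rot': array([-1.08446608,  1.38660482, -1.38858603]), 'wrist_force': array([ 0.44032103, -0.15302601, -0.17629016]), 'wrist_torque': array([-0.0389755 , -0.06414994, -0.01583573]), 'grip_width': 87.64608049101057}
scene [[374.86596421   0.         259.65915257]
 [  0.         374.86596421 192.57319077]
 [  0.           0.           1.        ]] [[-0.19384393  0.98103108 -0.00159725]
 [ 0.84688812  0.1665161  -0.50502762]
 [-0.49518182 -0.09924923 -0.86310171]] [  97.96390677 -370.40413535 1442.65648927]
top [[366.66709604   0.         258.17810846]
 [  0.         366.66709604 187.56788203]
 [  0.           0.           1.        ]] [[ 0.02150954 -0.99965365  0.0151632 ]
 [-0.99654717 -0.02265433 -0.0798781 ]
 [ 0.08019395 -0.01339271 -0.9966893 ]] [ -32.49084549  464.19262291 1058.00276475]
wrist [[297.31863964   0.         257.8420048 ]
 [  0.         297.31863964 190.47237378]
 [  0.           0.           1.        ]] [[-0.24296128 -0.97003514  0.00127863]
 [-0.93488614  0.23450885  0.26644606]
 [-0.2587619   0.0635407  -0.96384898]] [674.00211005 -32.2883223  389.57065395]
```

View pics/scene0.png

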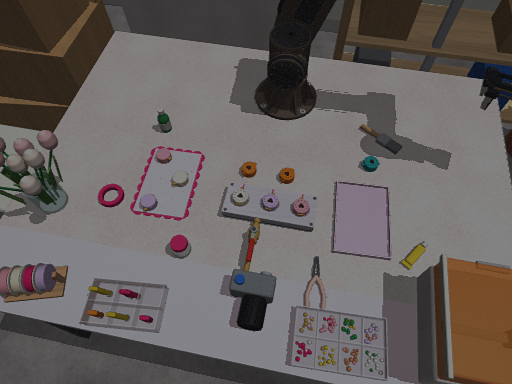

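View pics/top0.png

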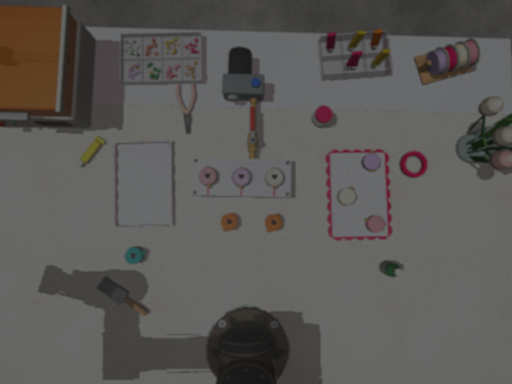

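View pics/wrist0.png

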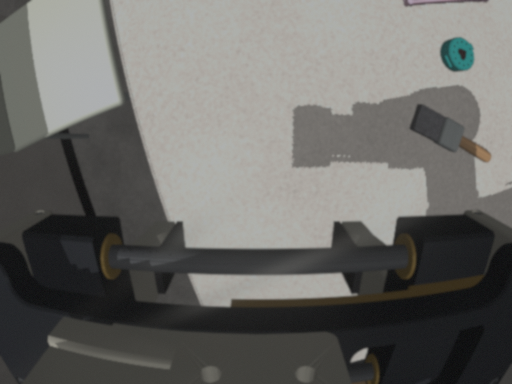

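The top view shows the plate at about (243,179), the open valve lever at (253,115), the tray at (145,184) and the mat with three blanks at (371,162), (347,196) and (376,224). I'll zoom in to measure them.

```bash
cat > h.py <<'E'
import numpy as np, cv2
from bench import readout, optics
from scipy.spatial.transform import Rotation as Rn
def snap(n): return optics.snapshot(n)
def ray(d,uv,fish=False):
    K=d["mtx"]; x=(uv[0]-K[0,2])/K[0,0]; y=(uv[1]-K[1,2])/K[1,1]
    if fish:
        th=np.hypot(x,y); k=np.sin(th)/th if th>1e-9 else 1; v=np.array([x*k,y*k,np.cos(th)])
    else: v=np.array([x,y,1.])
    C=-d["R"].T@d["t"]; return C,d["R"].T@v
def back(d,uv,z,fish=False):
    C,v=ray(d,uv,fish); s=(z-C[2])/v[2]; return C+s*v
def proj(d,X,fish=False):
    c=d["R"]@np.asarray(X,float)+d["t"]; K=d["mtx"]
    if fish:
        r=np.hypot(c[0],c[1]); th=np.arctan2(r,c[2]); k=th/r if r>1e-9 else 1
        return np.array([K[0,0]*c[0]*k+K[0,2],K[1,1]*c[1]*k+K[1,2]])
    return np.array([K[0,0]*c[0]/c[2]+K[0,2],K[1,1]*c[1]/c[2]+K[1,2]])
def crop(d,box,f,name):
    u0,v0,u1,v1=box; im=d["color"][v0:v1,u0:u1,::-1]
    cv2.imwrite("pics/"+name,cv2.resize(im,None,fx=f,fy=f,interpolation=cv2.INTER_CUBIC))
E
python3 - <<'E'
from h import *
d=snap("top"); crop(d,(105,90,305,240),4,"t1.png"); crop(d,(310,130,430,250),5,"t2.png")
print(back(d,(243,179),38),back(d,(145,184),4))
s=readout.read_state(); print(Rn.from_rotvec(s["ee_rot"]).as_matrix())
d=snap("scene"); crop(d,(120,130,330,280),3.8,"s1.png")
E
```

```text
[487.07450598  22.40235354  38.        ] [468.97339386 313.41891265   4.        ]
[[-2.42431611e-01 -1.29308120e-04  9.70168489e-01]
 [-9.70167963e-01 -1.01707596e-03 -2.42431615e-01]
 [ 1.01808343e-03 -9.99999474e-01  1.21120768e-04]]
```

View pics/t1.png

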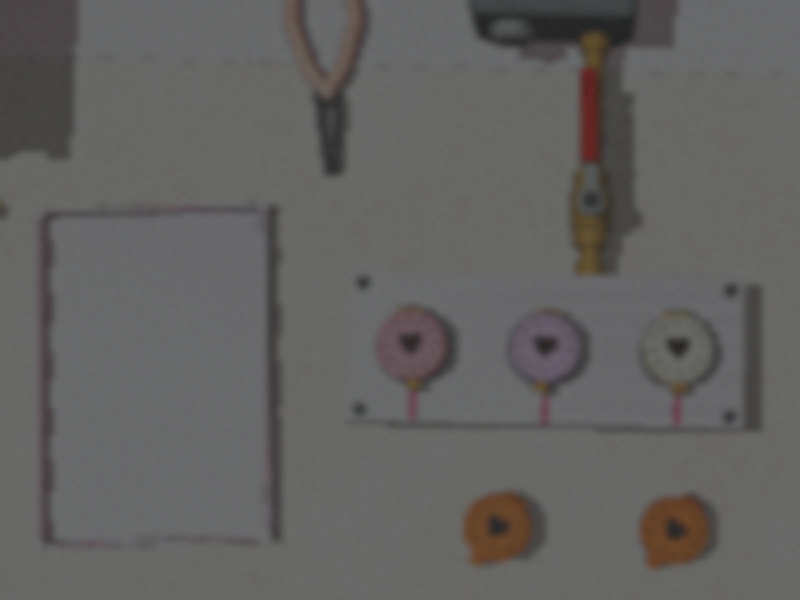

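View pics/t2.png

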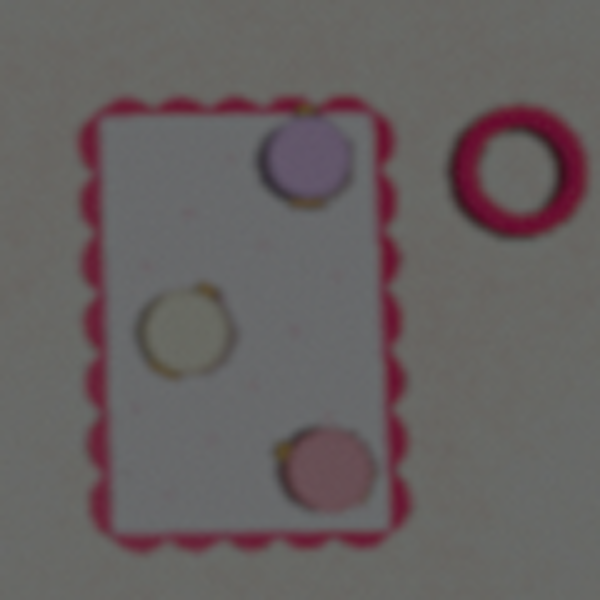

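View pics/s1.png

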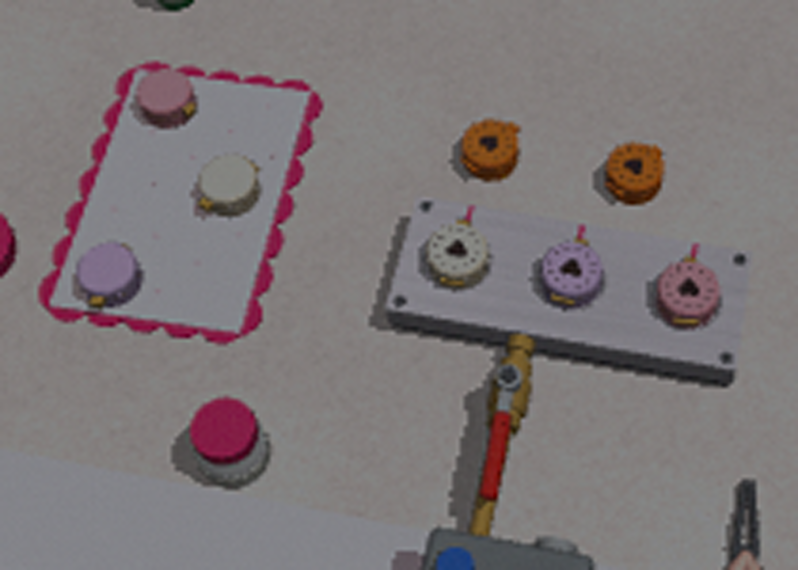

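```bash
python3 - <<'E'
from h import *
d=snap("top")
c1=lambda p:((p[0]+.5)/4-.5+105,(p[1]+.5)/4-.5+90)
c2=lambda p:((p[0]+.5)/5-.5+310,(p[1]+.5)/5-.5+130)
P=lambda n,uv,z:print(n,np.round(back(d,uv,z),1))
print("cam",-d["R"].T@d["t"])
for n,p in dict(pink=(411,344),lil=(546,347),cream=(679,349)).items():P("done "+n,c1(p),59)
B=[back(d,c1(p),38) for p in [(363,283),(730,290),(360,409),(729,417)]];print(np.round(B,1),np.mean(B,0))
print("yaw",[np.arctan2(*(-(b-a)[[0,1]]*[-1,1])) for a,b in [(B[0],B[1]),(B[2],B[3])]])
T=[back(d,c1(p),14) for p in [(42,212),(277,207),(44,543),(278,541)]];print(np.round(T,1),np.mean(T,0))
P("stem",c1((591,200)),62)
P("lev a",c1((590,65)),62);P("lev b",c1((590,163)),62)
for n,p in dict(lil=(308,158),cream=(187,332),pink=(329,469)).items():P("blank "+n,c2(p),28)
for n,p in dict(lil=(306,106),cream=(209,287),pink=(282,452)).items():P("clasp "+n,c2(p),20)
M=[back(d,c2(p),2) for p in [(98,112),(377,112),(112,532),(392,530)]];print(np.round(M,1),np.mean(M,0))
# scene check
e=snap("scene"); c3=lambda p:((p[0]+.5)/3.8-.5+120,(p[1]+.5)/3.8-.5+130)
for n,p in dict(pink=(690,287),lil=(573,268),cream=(458,248)).items():print("S done",n,back(e,c3(p),59).round(1))
for n,p in dict(lil=(108,268),cream=(229,180),pink=(165,94)).items():print("S blank",n,back(e,c3(p),28).round(1))
print("S stem",back(e,c3((508,375)),62).round(1))
E
```

```text
cam [ 378.44328952   -7.79409995 1092.07152928]
done pink [492.2 122.7  59. ]
done lil [492.3  27.3  59. ]
done cream [493.  -66.9  59. ]
[[ 538.1  161.5   38. ]
 [ 539.3 -104.4   38. ]
 [ 446.7  160.4   38. ]
 [ 446.9 -105.1   38. ]] [492.72521712  28.09000387  38.        ]
yaw [np.float64(0.004576757517002927), np.float64(0.0007753230440237797)]
[[589.  404.2  14. ]
 [597.1 231.   14. ]
 [345.5 389.9  14. ]
 [350.5 220.4  14. ]] [470.52254448 311.38418795  14.        ]
stem [597.9  -2.2  62. ]
lev a [696.    0.8  62. ]
lev b [624.6  -0.8  62. ]
blank lil [ 549.4 -352.9   28. ]
blank cream [ 445.3 -281.7   28. ]
blank pink [ 367.5 -364.6   28. ]
clasp lil [ 581.9 -354.4   20. ]
clasp cream [ 472.6 -296.7   20. ]
clasp pink [ 376.7 -339.7   20. ]
[[ 578.6 -234.2    2. ]
 [ 582.7 -403.3    2. ]
 [ 327.3 -244.1    2. ]
 [ 331.9 -410.7    2. ]] [ 455.12594226 -323.09121923    2.        ]
S done pink [492.8 125.9  59. ]
S done lil [493.7  31.3  59. ]
S done cream [493.5 -63.4  59. ]
S blank lil [ 550.9 -349.2   28. ]
S blank cream [ 448.4 -276.7   28. ]
S blank pink [ 372.  -359.9   28. ]
S stem [ 5.975e+02 -5.000e-01  6.200e+01]
```

```bash
cat > go.py <<'E'
import sys
from h import *
def go(x,y,z,psi_deg):
    s=readout.read_state(); M=Rn.from_rotvec(s["ee_rot"]).as_matrix()
    psi=np.arctan2(M[1,0],M[0,0]); d=(np.deg2rad(psi_deg)-psi+np.pi)%(2*np.pi)-np.pi
    roll=-d/np.pi; M2=M@Rn.from_rotvec([0,-d,0]).as_matrix()
    t=M2.T@(np.array([x,y,z])-s["tcp_pos"])/150
    print("t%.2f tcp %s psi %.1f q %s F %s w %.1f"%(s["time"],s["tcp_pos"].round(1),np.rad2deg(psi),s["q"].round(2),s["wrist_force"].round(1),s["grip_width"]))
    print("roll total %.4f rows>=%.1f; trans(after roll) %s rows>=%.1f"%(roll,abs(roll)/.0397,t.round(4),np.linalg.norm(t)/.25), "tool tilt", M[:,1].round(3))
if __name__=="__main__": go(*map(float,sys.argv[1:5]))
E
python3 go.py 663 -2 234 -90
```

```text
t0.35 tcp [163.6 654.8 234.3] psi -104.0 q [ 1.61  0.36  0.01 -0.   -1.22 -0.29] F [-0.4  0.2  0.3] w 87.8
roll total -0.0779 rows>=2.0; trans(after roll) [4.3784e+00 3.8000e-03 3.3295e+00] rows>=22.0 tool tilt [-0. -0. -1.]
```

Request:
{"name": "apply_moves", "arguments": {"fingers": [0.4, 0.4, 0.4, 0.4, 0.4, 0.4, 0.4, 0.4, 0.4, 0.4, 0.4, 0.4], "translation": [[0, 0, 0], [0, 0, 0], [0.2, 0, 0.15], [0.2, 0, 0.15], [0.2, 0, 0.15], [0.2, 0, 0.15], [0.2, 0, 0.15], [0.2, 0, 0.15], [0.2, 0, 0.15], [0.2, 0, 0.15], [0.2, 0, 0.15], [0.2, 0, 0.15]], "roll": [-0.039, -0.039, 0, 0, 0, 0, 0, 0, 0, 0, 0, 0]}}

```text
time: 1.35
tcp_pos: [389.4, 353.3, 234.9]
ee_rot: [-1.209, 1.209, -1.208]
wrist_force: [0.9, 0.8, -0.9]
grip_width: 35.6
```

Request:
{"name": "apply_moves", "arguments": {"fingers": [0.4, 0.4, 0.4, 0.4, 0.4, 0.4, 0.4, 0.4, 0.4, 0.4, 0.4, 0.4], "translation": [[0.2, 0, 0.15], [0.2, 0, 0.15], [0.2, 0, 0.15], [0.2, 0, 0.15], [0.2, 0, 0.15], [0.2, 0, 0.15], [0.2, 0, 0.15], [0.2, 0, 0.15], [0.2, 0, 0.15], [0.2, 0, 0.15], [0.2, 0, 0.15], [0.1, 0, 0.1]], "roll": [0, 0, 0, 0, 0, 0, 0, 0, 0, 0, 0, 0]}}

```text
time: 2.35
tcp_pos: [652.6, 6.7, 234.3]
ee_rot: [-1.209, 1.21, -1.211]
wrist_force: [-0.3, 1.4, 0.0]
grip_width: 34.9
```

```bash
python3 go.py 663 -2 140 -90; python3 - <<'E'
from h import *
d=snap("wrist"); crop(d,(0,0,512,384),1.5,"w1.png")
print(proj(d,(663,-2,62),1),proj(d,(598,-2,62),1))
E
```

```text
t2.35 tcp [652.6   6.7 234.3] psi -90.1 q [ 0.31  0.32 -0.04  0.   -1.21  1.26] F [-0.3  1.4  0. ] w 34.9
roll total -0.0005 rows>=0.0; trans(after roll) [0.0575 0.6289 0.0694] rows>=2.5 tool tilt [-0.    -0.001 -1.   ]
[265.10243674 167.33489903] [264.84213125 222.43838284]
```

View pics/w1.png

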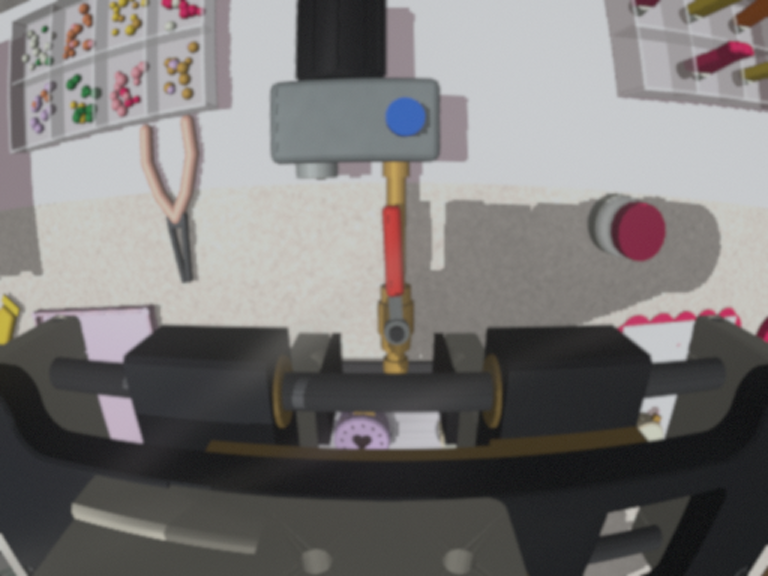

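Request:
{"name": "apply_moves", "arguments": {"fingers": [0.4, 0.4, 0.4, 0.4, 0.4, 0.4, 0.4, 0.4, 0.4, 0.4], "translation": [[0.04, 0, 0.055], [0, 0.2, 0], [0, 0.2, 0], [0, 0.2, 0], [0, 0.2, 0], [0, 0.2, 0], [0, 0.1, 0], [0, 0.05, 0], [0, 0.05, 0], [0, 0, 0]], "roll": [0, 0, 0, 0, 0, 0, 0, 0, 0, 0]}}

```text
time: 3.23
tcp_pos: [659.3, 4.3, 53.9]
ee_rot: [-1.21, 1.209, -1.208]
wrist_force: [-0.4, -0.5, 0.2]
grip_width: 35.3
```

Request:
{"name": "apply_moves", "arguments": {"fingers": [0.1, 0.1, 0.1, 0.1, 0.1, 0.1], "translation": [[0, 0, 0], [0, 0, 0], [0, 0, 0], [0, 0, 0], [0, 0, 0], [0, 0, 0]], "roll": [0, 0, 0, 0, 0, 0], "grip_force": 12}}

```text
time: 3.73
tcp_pos: [660.3, 3.7, 55.7]
ee_rot: [-1.208, 1.207, -1.21]
wrist_force: [0.5, -2.6, 5.4]
grip_width: 14.5
```

```bash
python3 go.py 660 0 54 -90; python3 - <<'E'
from h import *
d=snap("wrist"); crop(d,(0,0,512,384),1.5,"w2.png")
E
```

```text
t3.73 tcp [660.3   3.7  55.7] psi -90.0 q [ 0.3   0.49 -0.23  0.   -0.85  1.27] F [ 0.5 -2.6  5.4] w 14.5
roll total 0.0002 rows>=0.0; trans(after roll) [ 0.0247  0.0116 -0.0022] rows>=0.1 tool tilt [ 0.002 -0.    -1.   ]
```

View pics/w2.png

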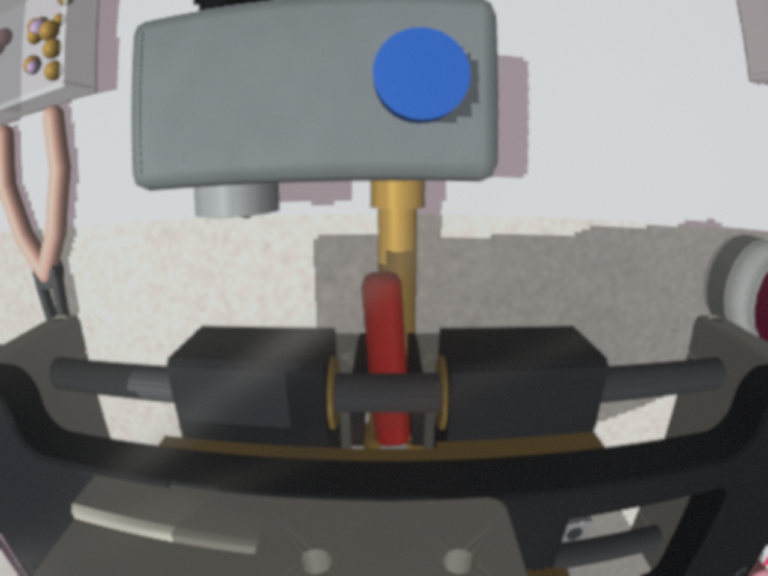

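Request:
{"name": "apply_moves", "arguments": {"fingers": [0.1, 0.1, 0.1, 0.1, 0.1, 0.1, 0.1, 0.1, 0.1], "translation": [[0, 0, 0], [-0.0436, 0, -0.0023], [-0.0436, 0, -0.0023], [-0.0436, 0, -0.0023], [-0.0436, 0, -0.0023], [-0.0436, 0, -0.0023], [-0.0436, 0, -0.0023], [-0.0436, 0, -0.0023], [0, 0, 0]], "roll": [-0.027, -0.0333, -0.0333, -0.0333, -0.0333, -0.0333, -0.0333, -0.0333, 0]}}

```text
time: 4.53
tcp_pos: [640.2, 45.3, 55.7]
ee_rot: [-1.489, 0.583, -0.585]
wrist_force: [-1.9, 1.9, 6.9]
grip_width: 14.3
```

```bash
python3 go.py 598 60.5 54 0
```

```text
t4.53 tcp [640.2  45.3  55.7] psi -42.8 q [ 0.37  0.46 -0.27 -0.   -0.83  2.02] F [-1.9  1.9  6.9] w 14.3
roll total -0.2376 rows>=6.0; trans(after roll) [-0.2811  0.0106  0.101 ] rows>=1.2 tool tilt [ 0.002  0.001 -1.   ]
```

Request:
{"name": "apply_moves", "arguments": {"fingers": [0.1, 0.1, 0.1, 0.1, 0.1, 0.1, 0.1, 0.1, 0.1, 0.1], "translation": [[-0.0436, 0, -0.0023], [-0.0436, 0, -0.0023], [-0.0436, 0, -0.0023], [-0.0436, 0, -0.0023], [-0.0436, 0, -0.0023], [-0.0436, 0, -0.0023], [-0.0436, 0, -0.0023], [-0.03, 0, 0], [0, 0, 0], [0, 0, 0]], "roll": [-0.0333, -0.0333, -0.0333, -0.0333, -0.0333, -0.0333, -0.0333, -0.01, 0, 0]}}

```text
time: 5.37
tcp_pos: [597.3, 62.2, 55.9]
ee_rot: [-1.569, -0.014, 0.004]
wrist_force: [8.8, -2.3, -1.4]
grip_width: 13.8
```

```bash
python3 go.py 598 60.5 54 0;  python3 - <<'E'
from h import *
d=snap("scene"); crop(d,(170,160,340,300),4,"s2.png")
E
```

```text
t5.37 tcp [597.3  62.2  55.9] psi 0.6 q [ 0.43  0.4  -0.38  0.   -0.78  2.72] F [ 8.8 -2.3 -1.4] w 13.8
roll total 0.0036 rows>=0.1; trans(after roll) [ 0.0046  0.0125 -0.0111] rows>=0.1 tool tilt [ 0.007  0.002 -1.   ]
```

View pics/s2.png

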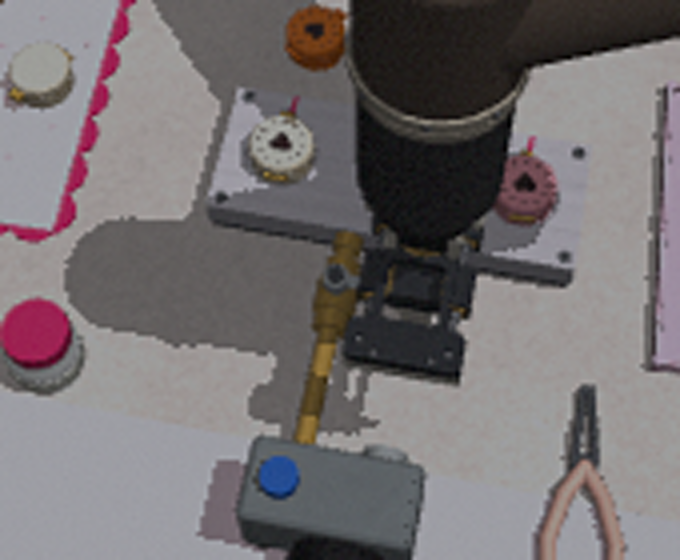

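Request:
{"name": "apply_moves", "arguments": {"fingers": [0.4, 0.4, 0.4, 0.4, 0.4, 0.4, 0.4, 0.4, 0.4], "translation": [[0, 0, 0], [0, 0, 0], [0, -0.05, 0], [0, -0.15, 0], [0, -0.2, 0], [0, -0.2, 0], [0, -0.2, 0], [0, -0.15, 0], [0, 0, 0]], "roll": [0, 0, 0, 0, 0, 0, 0, 0, 0]}}

```text
time: 6.17
tcp_pos: [595.9, 61.9, 203.1]
ee_rot: [-1.569, -0.015, 0.003]
wrist_force: [0.5, 0.5, 0.8]
grip_width: 35.0
```

```bash
python3 go.py 492.7 123 195 -90;  python3 - <<'E'
from h import *
d=snap("wrist"); crop(d,(0,0,512,384),1.5,"w3.png")
E
```

```text
t6.17 tcp [595.9  61.9 203.1] psi 0.6 q [ 0.43  0.25 -0.21  0.   -1.1   2.72] F [0.5 0.5 0.8] w 35.0
roll total 0.5035 rows>=12.7; trans(after roll) [-0.4073  0.0494 -0.6887] rows>=3.2 tool tilt [ 0.008  0.002 -1.   ]
```

View pics/w3.png

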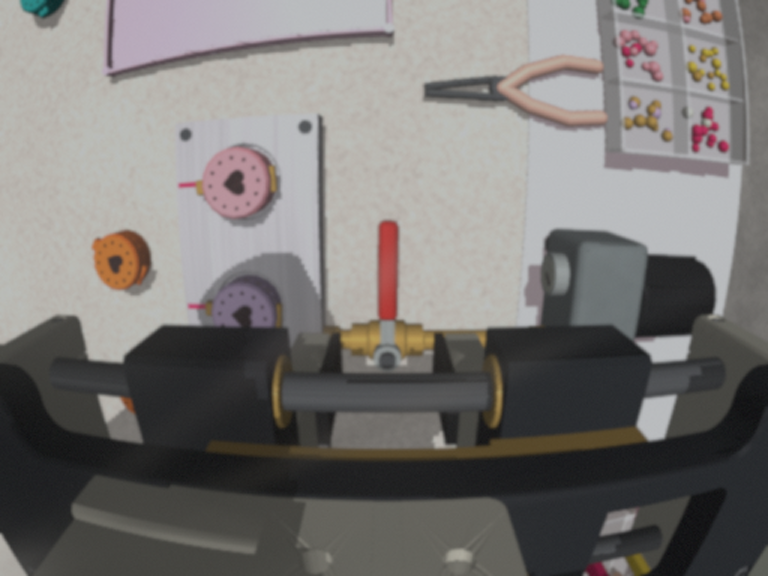

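Request:
{"name": "apply_moves", "arguments": {"fingers": [0.4, 0.4, 0.4, 0.4, 0.4, 0.4, 0.4, 0.4, 0.6, 0.8, 0.8, 0.8], "translation": [[0, 0, 0], [0, 0, 0], [0, 0, 0], [0, 0, 0], [0, 0, 0], [0, 0, 0], [0, 0, 0], [0, 0, 0], [0, 0, 0], [0, 0, 0], [0, 0, 0], [0, 0, 0]], "roll": [0.0387, 0.0387, 0.0387, 0.0387, 0.0387, 0.0387, 0.0387, 0.0387, 0.0387, 0.0387, 0.0387, 0.0387]}}

```text
time: 7.22
tcp_pos: [592.8, 61.2, 196.0]
ee_rot: [-1.264, 1.125, -1.122]
wrist_force: [-1.0, 0.2, -0.5]
grip_width: 56.3
```

Request:
{"name": "apply_moves", "arguments": {"fingers": [0.8, 0.8, 0.8, 0.8, 0.8, 0.8, 0.8, 0.8], "translation": [[0, 0, 0], [-0.1, 0, -0.17], [-0.1, 0, -0.17], [-0.1, 0, -0.17], [-0.1, 0, -0.17], [0, 0, 0], [0, 0, 0], [0, 0, 0]], "roll": [0.0387, 0, 0, 0, 0, 0, 0, 0]}}

```text
time: 7.88
tcp_pos: [491.6, 121.3, 196.8]
ee_rot: [-1.21, 1.209, -1.208]
wrist_force: [0.7, -0.3, -0.3]
grip_width: 70.3
```

```bash
python3 go.py 492.7 123 110 -90;  python3 - <<'E'
from h import *
d=snap("wrist"); crop(d,(0,0,512,384),1.5,"w4.png")
for p in [(492.7,123,59),(492.7,28,59),(492.7,-67,59)]: print(proj(d,p,1)*1.5)
E
```

```text
t7.88 tcp [491.6 121.3 196.8] psi -89.9 q [ 0.63  0.11 -0.41 -0.   -1.05  0.94] F [ 0.7 -0.3 -0.3] w 70.3
roll total 0.0004 rows>=0.0; trans(after roll) [-0.0114  0.5789  0.0077] rows>=2.3 tool tilt [-0.001 -0.    -1.   ]
[383.36651819 274.58969435]
[522.09259193 275.04652162]
[638.69577588 276.00714967]
```

View pics/w4.png

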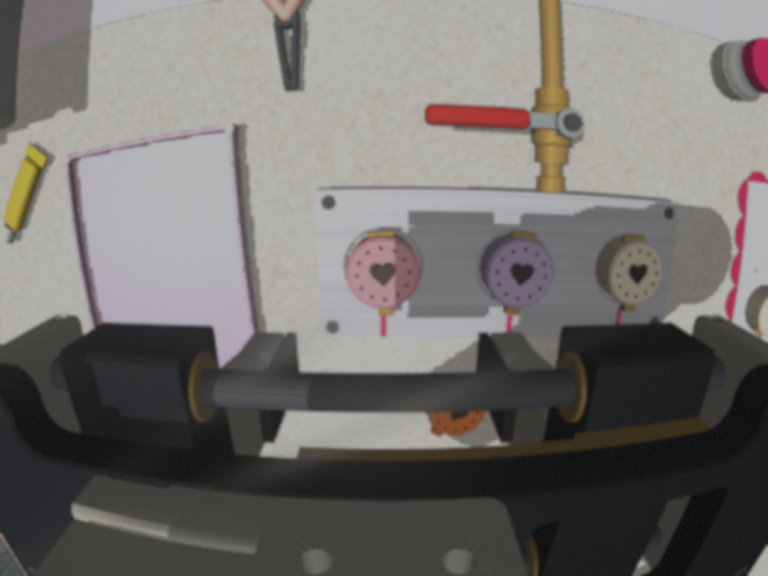

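```bash
cat >> h.py <<'E'
def circ(d,guess,z,show=None,r=25.0,fish=True,n=90):
    """refine lid circle centre (world xy at height z) by maximising radial gradient in gray/colour"""
    from scipy.optimize import minimize
    im=cv2.GaussianBlur(d["color"].astype(np.float32),(0,0),0.8)
    a=np.linspace(0,2*np.pi,n,endpoint=False)
    def samp(c,rr):
        P=np.array([proj(d,(c[0]+rr*np.cos(t),c[1]+rr*np.sin(t),z),fish) for t in a],np.float32)
        return cv2.remap(im,P[:,0].reshape(1,-1),P[:,1].reshape(1,-1),cv2.INTER_LINEAR)[0]
    def cost(c):
        g=np.linalg.norm(samp(c,r-1.5)-samp(c,r+1.5),axis=1); return -np.mean(np.minimum(g,40))
    best=min(((cost((guess[0]+i,guess[1]+j)),guess[0]+i,guess[1]+j) for i in range(-6,7,2) for j in range(-6,7,2)))
    o=minimize(cost,best[1:],method="Nelder-Mead",options=dict(initial_simplex=[[best[1],best[2]],[best[1]+1,best[2]],[best[1],best[2]+1]],xatol=.05))
    return o.x,o.fun
E
python3 - <<'E'
from h import *
d=snap("wrist")
for g in [(493,123),(493,28),(493,-67)]: print(circ(d,g,59))
t=snap("top")
for g in [(493,123),(493,28),(493,-67)]: print(circ(t,g,59,fish=False))
for g in [(549,-353),(446,-282),(367.5,-364)]: print(circ(t,g,28,fish=False))
print(back(d,(383.5/1.5,271/1.5),59,1))
for p in [(383,335),(509,333),(618,328)]:print("line",back(d,np.array(p)/1.5,38,1))
E
```

```text
(array([493.50382798, 123.71959256]), np.float64(-30.5069580078125))
(array([491.60537177,  29.76866047]), np.float64(-23.483198165893555))
(array([495.08032566, -64.47645598]), np.float64(-23.64681053161621))
(array([485.98039631, 120.17274333]), np.float64(-9.863665580749512))
(array([484.75541115,  27.23261738]), np.float64(-8.279852867126465))
(array([495.67874015, -67.00681045]), np.float64(-6.029812335968018))
(array([ 548.81571761, -346.1391688 ]), np.float64(-17.884756088256836))
(array([ 444.22025466, -275.51110852]), np.float64(-14.411561012268066))
(array([ 367.79027271, -357.84610558]), np.float64(-18.54974365234375))
[495.53295404 122.69235251  59.        ]
line [441.59570977 123.31828184  38.        ]
line [442.22515706  27.41545876  38.        ]
line [443.81050317 -68.09872417  38.        ]
```

Request:
{"name": "apply_moves", "arguments": {"fingers": [0.8, 0.8, 0.8, 0.8, 0.8, 0.8, 0.8, 0.8, 0.8, 0.8], "translation": [[-0.011, 0, 0.015], [0, 0.2, 0], [0, 0.2, 0], [0, 0.2, 0], [0, 0.2, 0], [0, 0.1, 0], [0, 0.05, 0], [0, 0.035, 0], [0, 0, 0], [0, 0, 0]], "roll": [0, 0, 0, 0, 0, 0, 0, 0, 0, 0]}}

```text
time: 8.87
tcp_pos: [494.9, 123.2, 50.0]
ee_rot: [-1.209, 1.208, -1.209]
wrist_force: [0.6, -0.2, 0.2]
grip_width: 70.1
```

Request:
{"name": "apply_moves", "arguments": {"fingers": [0.4, 0.4, 0.4, 0.4, 0.4, 0.4, 0.4], "translation": [[0, 0, 0], [0, 0, 0], [0, 0, 0], [0, 0, 0], [0, 0, 0], [0, 0, 0], [0, 0, 0]], "roll": [0, 0, 0, 0, 0, 0, 0], "grip_force": 20}}

```text
time: 9.45
tcp_pos: [494.5, 123.3, 50.0]
ee_rot: [-1.208, 1.208, -1.209]
wrist_force: [-1.8, 1.6, 6.6]
grip_width: 49.2
```

```bash
python3 go.py 538 314 120 -90
```

```text
t9.45 tcp [494.5 123.3  50. ] psi -89.9 q [ 0.63  0.29 -0.58  0.   -0.7   0.94] F [-1.8  1.6  6.6] w 49.2
roll total 0.0003 rows>=0.0; trans(after roll) [-1.2718 -0.4655  0.2903] rows>=5.5 tool tilt [ 0.001  0.001 -1.   ]
```

Request:
{"name": "apply_moves", "arguments": {"fingers": [0.4, 0.4, 0.4, 0.4, 0.4, 0.4, 0.4, 0.4, 0.4, 0.4, 0.4, 0.4], "translation": [[0, -0.07, 0], [0, -0.15, 0], [0, -0.15, 0], [0, -0.1, 0], [-0.15, 0, 0.03], [-0.2, 0, 0.05], [-0.2, 0, 0.05], [-0.2, 0, 0.05], [-0.2, 0, 0.05], [-0.2, 0, 0.04], [-0.12, 0, 0.02], [0, 0, 0]], "roll": [0, 0, 0, 0, 0, 0, 0, 0, 0, 0, 0, 0]}}

```text
time: 10.45
tcp_pos: [538.1, 316.8, 119.1]
ee_rot: [-1.21, 1.207, -1.207]
wrist_force: [-0.9, 0.2, -0.6]
grip_width: 49.3
```

```bash
python3 go.py 538 314 21 -90
```

```text
t10.45 tcp [538.1 316.8 119.1] psi -89.8 q [ 0.84  0.37 -0.25  0.   -0.95  0.73] F [-0.9  0.2 -0.6] w 49.3
roll total 0.0009 rows>=0.0; trans(after roll) [ 0.0187  0.654  -0.0007] rows>=2.6 tool tilt [ 0.  0. -1.]
```

Request:
{"name": "apply_moves", "arguments": {"fingers": [0.4, 0.4, 0.4, 0.4, 0.4, 0.4, 0.8, 0.8, 0.8, 0.8, 0.8], "translation": [[0.018, 0.15, 0], [0, 0.2, 0], [0, 0.15, 0], [0, 0.1, 0], [0, 0.05, 0], [0, 0, 0], [0, 0, 0], [0, 0, 0], [0, 0, 0], [0, -0.1, 0], [0, -0.2, 0]], "roll": [0, 0, 0, 0, 0, 0, 0, 0, 0, 0, 0]}}

```text
time: 11.37
tcp_pos: [535.8, 309.2, 64.9]
ee_rot: [-1.215, 1.211, -1.21]
wrist_force: [-0.6, 0.6, -0.8]
grip_width: 69.3
```

```bash
python3 go.py 494.5 28 120 -90
```

```text
t11.37 tcp [535.8 309.2  64.9] psi -90.0 q [ 0.84  0.42 -0.31 -0.   -0.84  0.73] F [-0.6  0.6 -0.8] w 69.3
roll total -0.0001 rows>=0.0; trans(after roll) [ 1.8759 -0.3591 -0.2767] rows>=7.7 tool tilt [-0.004 -0.004 -1.   ]
```

Request:
{"name": "apply_moves", "arguments": {"fingers": [0.8, 0.8, 0.8, 0.8, 0.8, 0.8, 0.8, 0.8, 0.8, 0.8, 0.8, 0.8], "translation": [[0, -0.18, 0], [0, -0.18, 0], [0.15, 0, -0.03], [0.2, 0, -0.03], [0.2, 0, -0.03], [0.2, 0, -0.03], [0.2, 0, -0.03], [0.2, 0, -0.03], [0.2, 0, -0.03], [0.2, 0, -0.03], [0.2, 0, -0.03], [0.12, 0, 0]], "roll": [0, 0, 0, 0, 0, 0, 0, 0, 0, 0, 0, 0]}}

```text
time: 12.37
tcp_pos: [496.0, 28.0, 122.0]
ee_rot: [-1.208, 1.209, -1.209]
wrist_force: [-0.5, 0.5, -0.1]
grip_width: 70.0
```

```bash
python3 go.py 494.5 28 49.5 -90;python3 - <<'E'
from h import *
d=snap("wrist"); crop(d,(0,0,512,384),1.5,"w5.png")
E
```

```text
t12.37 tcp [496.  28. 122.] psi -90.0 q [ 0.45  0.17 -0.53 -0.   -0.87  1.12] F [-0.5  0.5 -0.1] w 70.0
roll total -0.0001 rows>=0.0; trans(after roll) [ 2.000e-04  4.836e-01 -1.060e-02] rows>=1.9 tool tilt [ 0.001  0.001 -1.   ]
```

View pics/w5.png

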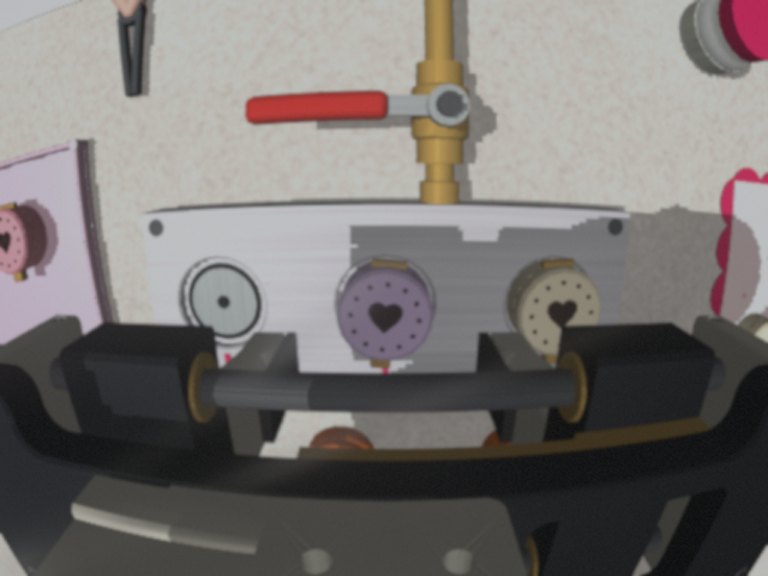

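Request:
{"name": "apply_moves", "arguments": {"fingers": [0.8, 0.8, 0.8, 0.8, 0.8, 0.8, 0.4, 0.4, 0.4, 0.4, 0.4, 0.4], "translation": [[0, 0.2, 0], [0, 0.15, 0], [0, 0.1, 0], [0, 0.033, 0], [0, 0, 0], [0, 0, 0], [0, 0, 0], [0, 0, 0], [0, 0, 0], [0, 0, 0], [0, 0, 0], [0, -0.07, 0]], "roll": [0, 0, 0, 0, 0, 0, 0, 0, 0, 0, 0, 0]}}

```text
time: 13.42
tcp_pos: [496.1, 29.9, 58.3]
ee_rot: [-1.212, 1.211, -1.208]
wrist_force: [-0.2, -0.6, -0.1]
grip_width: 49.7
```

```bash
python3 go.py 468 311 120 -90
```

```text
t13.42 tcp [496.1  29.9  58.3] psi -90.0 q [ 0.46  0.26 -0.6  -0.   -0.71  1.12] F [-0.2 -0.6 -0.1] w 49.7
roll total 0.0000 rows>=0.0; trans(after roll) [-1.8737 -0.4124 -0.1882] rows>=7.7 tool tilt [-0.002 -0.001 -1.   ]
```

Request:
{"name": "apply_moves", "arguments": {"fingers": [0.4, 0.4, 0.4, 0.4, 0.4, 0.4, 0.4, 0.4, 0.4, 0.4, 0.4, 0.4], "translation": [[0, -0.2, 0], [0, -0.2, 0], [-0.15, 0, 0], [-0.2, 0, -0.03], [-0.2, 0, -0.03], [-0.2, 0, -0.03], [-0.2, 0, -0.02], [-0.2, 0, -0.02], [-0.2, 0, -0.02], [-0.2, 0, -0.02], [-0.2, 0, -0.02], [-0.12, 0, 0]], "roll": [0, 0, 0, 0, 0, 0, 0, 0, 0, 0, 0, 0]}}

```text
time: 14.42
tcp_pos: [468.0, 313.3, 119.3]
ee_rot: [-1.21, 1.208, -1.208]
wrist_force: [1.6, -0.3, -1.9]
grip_width: 49.6
```

```bash
python3 go.py 468 311 21 -90;python3 - <<'E'
from h import *
d=snap("wrist"); crop(d,(0,0,512,384),1.5,"w6.png")
E
```

```text
t14.42 tcp [468.  313.3 119.3] psi -89.9 q [ 0.94  0.28 -0.39 -0.   -0.9   0.64] F [ 1.6 -0.3 -1.9] w 49.6
roll total 0.0006 rows>=0.0; trans(after roll) [ 1.570e-02  6.552e-01 -1.000e-04] rows>=2.6 tool tilt [ 0.  0. -1.]
```

View pics/w6.png

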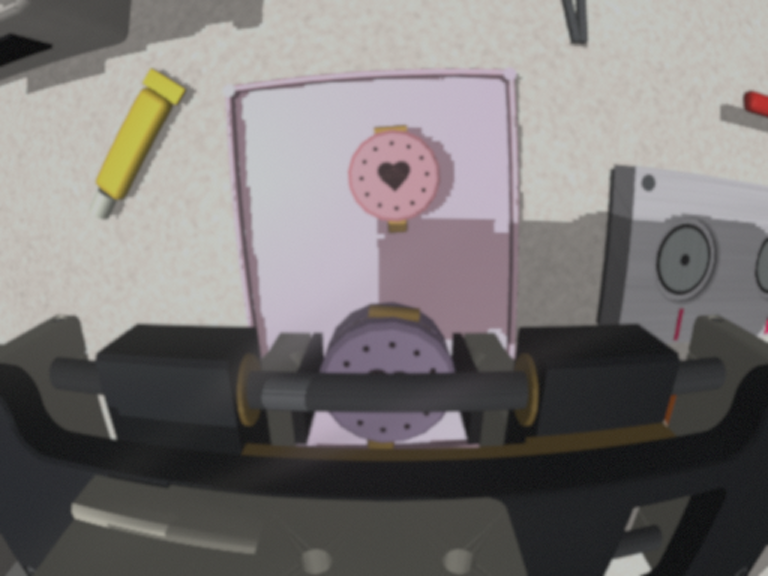

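Request:
{"name": "apply_moves", "arguments": {"fingers": [0.4, 0.4, 0.4, 0.4, 0.4, 0.4, 0.8, 0.8, 0.8, 0.8, 0.8, 0.8], "translation": [[0.01, 0.15, 0], [0, 0.2, 0], [0, 0.15, 0], [0, 0.1, 0], [0, 0.05, 0], [0, 0, 0], [0, 0, 0], [0, 0, 0], [0, 0, 0], [0, -0.1, 0], [0, -0.2, 0], [0, -0.2, 0]], "roll": [0, 0, 0, 0, 0, 0, 0, 0, 0, 0, 0, 0]}}

```text
time: 15.47
tcp_pos: [468.1, 308.7, 97.5]
ee_rot: [-1.211, 1.209, -1.209]
wrist_force: [1.1, 0.1, 0.3]
grip_width: 70.1
```

```bash
python3 go.py 494.5 -66.5 120 -90
```

```text
t15.47 tcp [468.1 308.7  97.5] psi -90.0 q [ 0.93  0.3  -0.42 -0.   -0.85  0.64] F [1.1 0.1 0.3] w 70.1
roll total 0.0002 rows>=0.0; trans(after roll) [ 2.5012 -0.1466  0.1758] rows>=10.0 tool tilt [-0.001 -0.001 -1.   ]
```

Request:
{"name": "apply_moves", "arguments": {"fingers": [0.8, 0.8, 0.8, 0.8, 0.8, 0.8, 0.8, 0.8, 0.8, 0.8, 0.8, 0.8], "translation": [[0.1, -0.14, 0], [0.24, 0, 0.02], [0.24, 0, 0.02], [0.24, 0, 0.02], [0.24, 0, 0.02], [0.24, 0, 0.02], [0.24, 0, 0.02], [0.24, 0, 0.02], [0.24, 0, 0.02], [0.24, 0, 0.015], [0.24, 0, 0], [0, 0, 0]], "roll": [0, 0, 0, 0, 0, 0, 0, 0, 0, 0, 0, 0]}}

```text
time: 16.47
tcp_pos: [494.5, -70.2, 118.5]
ee_rot: [-1.207, 1.211, -1.212]
wrist_force: [0.4, 0.2, 0.4]
grip_width: 70.5
```

```bash
python3 go.py 494.5 -66 49.5 -90;python3 - <<'E'
from h import *
d=snap("wrist"); crop(d,(0,0,512,384),1.5,"w7.png")
E
```

```text
t16.47 tcp [494.5 -70.2 118.5] psi -90.2 q [ 0.25  0.18 -0.53  0.   -0.86  1.31] F [0.4 0.2 0.4] w 70.5
roll total -0.0011 rows>=0.0; trans(after roll) [-2.820e-02  4.597e-01  1.000e-04] rows>=1.8 tool tilt [ 0.001 -0.    -1.   ]
```

View pics/w7.png

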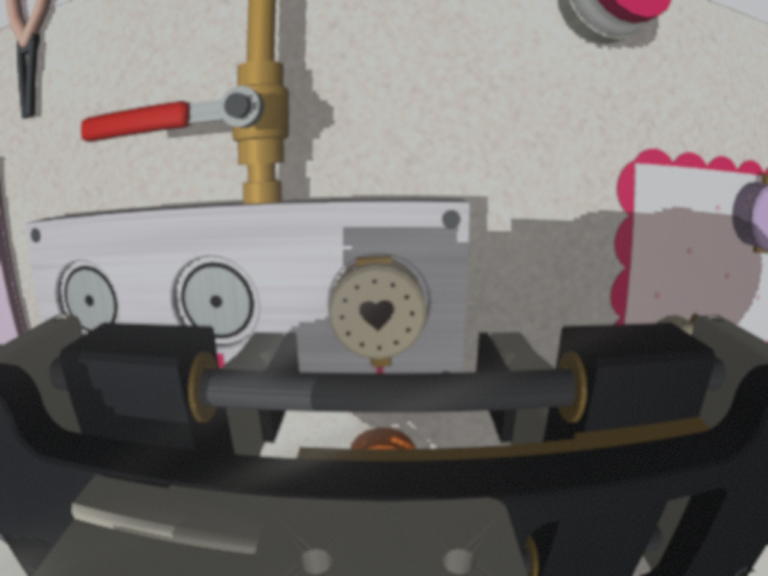

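Request:
{"name": "apply_moves", "arguments": {"fingers": [0.8, 0.8, 0.8, 0.8, 0.8, 0.8, 0.4, 0.4, 0.4, 0.4, 0.4, 0.4], "translation": [[-0.028, 0.18, 0], [0, 0.15, 0], [0, 0.1, 0], [0, 0.03, 0], [0, 0, 0], [0, 0, 0], [0, 0, 0], [0, 0, 0], [0, 0, 0], [0, 0, 0], [0, 0, 0], [0, 0, 0]], "roll": [0, 0, 0, 0, 0, 0, 0, 0, 0, 0, 0, 0]}}

```text
time: 17.52
tcp_pos: [494.7, -63.3, 49.8]
ee_rot: [-1.212, 1.208, -1.21]
wrist_force: [-1.2, -11.6, 5.6]
grip_width: 49.1
```

```bash
python3 go.py 402 308 120 -90
```

```text
t17.52 tcp [494.7 -63.3  49.8] psi -89.9 q [ 0.27  0.28 -0.6   0.   -0.69  1.3 ] F [ -1.2 -11.6   5.6] w 49.1
roll total 0.0003 rows>=0.0; trans(after roll) [-2.4741 -0.4731 -0.6181] rows>=10.4 tool tilt [-0.001 -0.002 -1.   ]
```

Request:
{"name": "apply_moves", "arguments": {"fingers": [0.4, 0.4, 0.4, 0.4, 0.4, 0.4, 0.4, 0.4, 0.4, 0.4, 0.4, 0.4], "translation": [[0, -0.08, 0], [0, -0.2, 0], [0, -0.2, 0], [-0.18, 0, 0], [-0.24, 0, -0.05], [-0.24, 0, -0.07], [-0.24, 0, -0.07], [-0.24, 0, -0.07], [-0.24, 0, -0.07], [-0.24, 0, -0.07], [-0.24, 0, -0.07], [-0.24, 0, -0.07]], "roll": [0, 0, 0, 0, 0, 0, 0, 0, 0, 0, 0, 0]}}

```text
time: 18.52
tcp_pos: [412.8, 255.1, 121.4]
ee_rot: [-1.208, 1.209, -1.208]
wrist_force: [0.7, -0.1, -0.8]
grip_width: 49.5
```

```bash
python3 go.py 402 308 120 -90
```

```text
t18.52 tcp [412.8 255.1 121.4] psi -90.0 q [ 0.96  0.16 -0.55 -0.   -0.86  0.61] F [ 0.7 -0.1 -0.8] w 49.5
roll total 0.0002 rows>=0.0; trans(after roll) [-0.3528  0.0096 -0.0723] rows>=1.4 tool tilt [ 0.     0.001 -1.   ]
```

Request:
{"name": "apply_moves", "arguments": {"fingers": [0.4, 0.4, 0.4, 0.4, 0.4, 0.4, 0.4, 0.4, 0.4], "translation": [[-0.2, 0, -0.04], [-0.14, 0, -0.03], [0, 0, 0], [0, 0.15, 0], [0, 0.2, 0], [0, 0.15, 0], [0, 0.1, 0], [0, 0.06, 0], [0, 0, 0]], "roll": [0, 0, 0, 0, 0, 0, 0, 0, 0]}}

```text
time: 19.27
tcp_pos: [403.0, 303.4, 20.7]
ee_rot: [-1.212, 1.209, -1.21]
wrist_force: [0.5, -0.3, -0.7]
grip_width: 49.5
```

Request:
{"name": "apply_moves", "arguments": {"fingers": [0.8, 0.8, 0.8, 0.8, 0.8, 0.8, 0.8, 0.8], "translation": [[0, 0, 0], [0, 0, 0], [0, 0, 0], [0, -0.1, 0], [0, -0.2, 0], [0, -0.25, 0], [0, -0.25, 0], [0, -0.2, 0]], "roll": [0, 0, 0, 0, 0, 0, 0, 0]}}

```text
time: 19.93
tcp_pos: [403.7, 304.7, 175.6]
ee_rot: [-1.206, 1.208, -1.208]
wrist_force: [1.0, 1.5, -0.0]
grip_width: 70.2
```

```bash
python3 go.py 494.7 28.5 200 -90; python3 - <<'E'
from h import *
d=snap("top"); crop(d,(105,130,405,260),2.6,"t3.png")
E
```

```text
t19.93 tcp [403.7 304.7 175.6] psi -89.9 q [ 1.04  0.13 -0.44  0.   -1.    0.54] F [ 1.   1.5 -0. ] w 70.2
roll total 0.0003 rows>=0.0; trans(after roll) [ 1.8412 -0.1661  0.607 ] rows>=7.8 tool tilt [ 0.002  0.003 -1.   ]
```

View pics/t3.png

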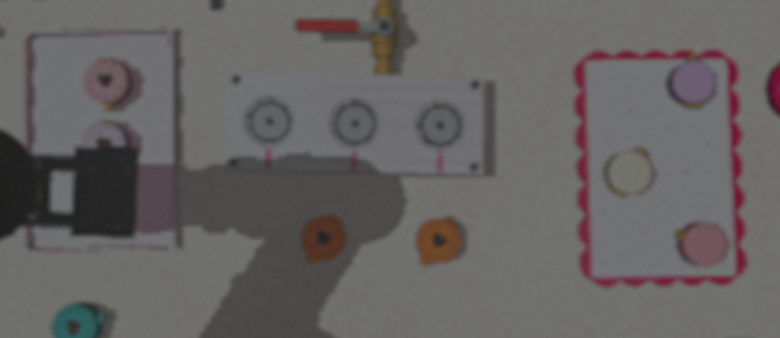

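Request:
{"name": "apply_moves", "arguments": {"fingers": [0.8, 0.8, 0.8, 0.8, 0.8, 0.8, 0.8, 0.8, 0.8, 0.8], "translation": [[0.14, 0, 0.05], [0.24, 0, 0.08], [0.24, 0, 0.08], [0.24, 0, 0.08], [0.24, 0, 0.08], [0.24, 0, 0.08], [0.24, 0, 0.08], [0.24, 0, 0.07], [0, 0, 0], [0, 0, 0]], "roll": [0, 0, 0, 0, 0, 0, 0, 0, 0, 0]}}

```text
time: 20.82
tcp_pos: [493.7, 29.5, 172.4]
ee_rot: [-1.206, 1.211, -1.212]
wrist_force: [-0.0, 0.3, 0.3]
grip_width: 70.3
```

```bash
python3 go.py 494.7 28.5 200 -90; python3 - <<'E'
from h import *
d=snap("wrist"); crop(d,(0,0,512,384),1.5,"w8.png"); crop(d,(128,120,384,248),3,"w8z.png")
E
```

```text
t20.82 tcp [493.7  29.5 172.4] psi -90.2 q [ 0.46  0.11 -0.47 -0.   -0.99  1.11] F [-0.   0.3  0.3] w 70.3
roll total -0.0012 rows>=0.0; trans(after roll) [ 0.0064 -0.1841  0.0068] rows>=0.7 tool tilt [ 0.001  0.    -1.   ]
```

View pics/w8z.png

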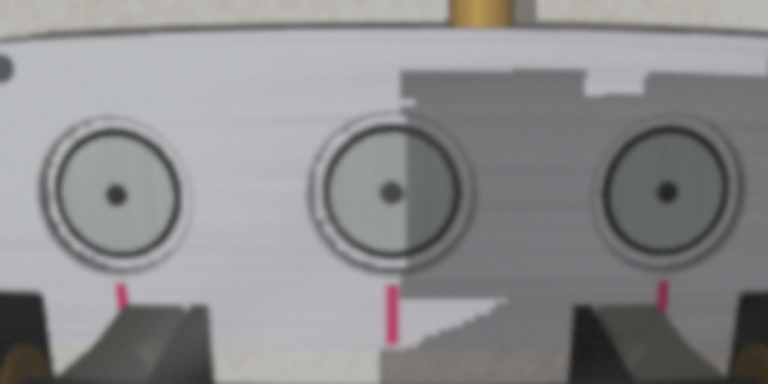

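```bash
python3 - <<'E'
from h import *
d=snap("wrist")
for p in [(116.5,195),(391.5,192.5),(667,192)]:
    uv=(128+(p[0]+.5)/3-.5,120+(p[1]+.5)/3-.5); print(back(d,uv,33,1).round(1))
t=snap("top"); crop(t,(180,150,310,210),6,"t4.png")
e=snap("scene"); crop(e,(210,170,330,240),6,"s4.png")
E
```

```text
[493.2 124.7  33. ]
[493.7  29.8  33. ]
[493.9 -65.2  33. ]
```

View pics/t4.png

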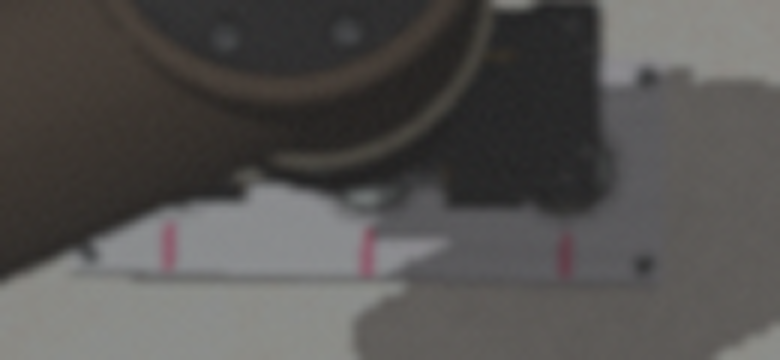

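View pics/s4.png

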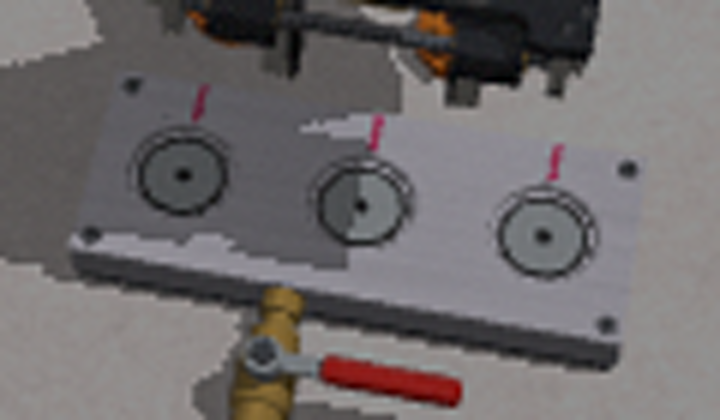

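Request:
{"name": "apply_moves", "arguments": {"fingers": [0.8, 0.8, 0.8, 0.8, 0.8, 0.8, 0.8, 0.8, 0.8, 0.8, 0.8], "translation": [[0.16, 0, -0.02], [0.24, 0, -0.04], [0.24, 0, -0.04], [0.24, 0, -0.04], [0.24, 0, -0.04], [0.24, 0, -0.04], [0.24, 0, -0.04], [0.24, 0, -0.04], [0.22, 0, -0.01], [0, 0, 0], [0, 0, 0]], "roll": [0, 0, 0, 0, 0, 0, 0, 0, 0, 0, 0]}}

```text
time: 21.93
tcp_pos: [447.2, -278.0, 171.6]
ee_rot: [-1.209, 1.21, -1.21]
wrist_force: [0.1, 0.8, -0.8]
grip_width: 69.9
```

```bash
python3 go.py 447 -280 172 -119; python3 - <<'E'
from h import *
d=snap("wrist"); crop(d,(0,0,512,384),1.5,"w9.png")
E
```

```text
t21.93 tcp [ 447.2 -278.   171.6] psi -90.0 q [-0.18  0.17 -0.4  -0.   -1.    1.75] F [ 0.1  0.8 -0.8] w 69.9
roll total 0.1609 rows>=4.1; trans(after roll) [ 0.0123 -0.0024  0.0055] rows>=0.1 tool tilt [-0.  0. -1.]
```

View pics/w9.png

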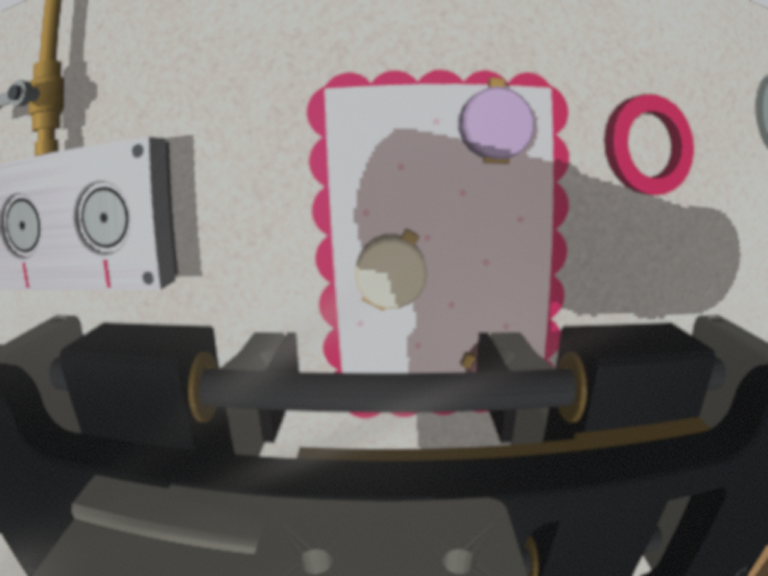

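```bash
python3 - <<'E'
from h import *
d=snap("wrist"); b=lambda p,z: back(d,((p[0]+.5)/1.5-.5,(p[1]+.5)/1.5-.5),z,1)
for n,c,k,h in [("cream",(391,271),(411,237),(372,305)),("lil",(498,122),(498,81),(497,161))]:
    C=b(c,28);K=b(k,20);H=b(h,16)
    print(n,C.round(1),"clasp dist %.1f ang %.1f"%(np.hypot(*(K-C)[:2]),np.rad2deg(np.arctan2(*(K-C)[1::-1]))),"hinge-based %.1f"%np.rad2deg(np.arctan2(*(C-H)[1::-1])),"k-h",np.rad2deg(np.arctan2(*(K-H)[1::-1])))
print("tape",b((607,145),18),b((693,145),18))
E
```

```text
cream [ 449.6 -280.3   28. ] clasp dist 25.9 ang -31.9 hinge-based -25.7 k-h -28.524980942569762
lil [ 551.2 -350.8   28. ] clasp dist 29.8 ang -3.9 hinge-based 5.8 k-h 0.6001591164012757
tape [ 542.64092649 -437.50354607   18.        ] [ 552.28080152 -520.16210599   18.        ]
```

Request:
{"name": "apply_moves", "arguments": {"fingers": [0.8, 0.8, 0.8, 0.8, 0.8, 0.8, 0.8], "translation": [[0, 0, 0], [0, 0, 0], [0, 0, 0], [0, 0, 0], [0, 0.17, 0], [0, 0.17, 0], [0, 0, 0]], "roll": [0.0385, 0.0385, 0.0385, 0.0385, 0.007, 0, 0]}}

```text
time: 22.62
tcp_pos: [445.0, -274.9, 117.1]
ee_rot: [-0.931, 1.575, -1.566]
wrist_force: [-1.6, -0.0, -0.1]
grip_width: 70.0
```

```bash
python3 go.py 449.5 -280.3 122 -119; python3 - <<'E'
from h import *
d=snap("wrist"); crop(d,(128,100,384,250),3,"w10.png"); print(proj(d,(449.5,-280.3,28),1))
E
```

```text
t22.62 tcp [ 445.  -274.9  117.1] psi -118.8 q [-0.18  0.22 -0.47 -0.   -0.88  1.25] F [-1.6 -0.  -0.1] w 70.0
roll total 0.0008 rows>=0.0; trans(after roll) [ 0.0169 -0.0328  0.0438] rows>=0.2 tool tilt [-0.006  0.002 -1.   ]
[260.9474869  190.45495652]
```

View pics/w10.png

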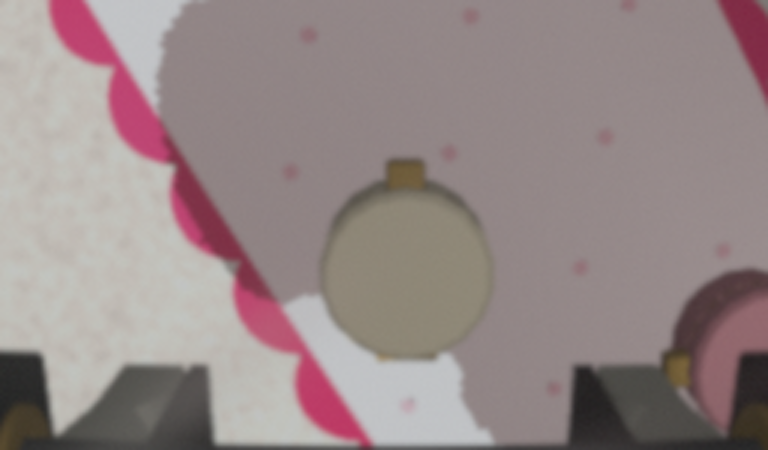

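```bash
python3 - <<'E'
from h import *
d=snap("wrist"); b=lambda p,z: back(d,((p[0]+.5)/3-.5+128,(p[1]+.5)/3-.5+100),z,1)
C=b((407,272),28);K=b((405.5,172),20);H=b((408,357),16);print(C,K,H,[np.rad2deg(np.arctan2(*(a-c)[1::-1])) for a,c in [(K,C),(C,H),(K,H)]])
E
python3 go.py 450 -280.5 18 -119
```

```text
[ 449.18250763 -282.70988856   28.        ] [ 473.03566961 -295.39698556   20.        ] [ 422.45142664 -268.78365573   16.        ] [np.float64(-28.007762903106876), np.float64(-27.51840048405129), np.float64(-27.749709171992492)]
t22.72 tcp [ 447.2 -276.4  121. ] psi -118.8 q [-0.18  0.22 -0.47  0.   -0.88  1.25] F [-0.3  0.   1.3] w 70.3
roll total 0.0012 rows>=0.0; trans(after roll) [0.0144 0.6863 0.0307] rows>=2.7 tool tilt [-0.002  0.    -1.   ]
```

Request:
{"name": "apply_moves", "arguments": {"fingers": [0.8, 0.8, 0.8, 0.8, 0.8, 0.8, 0.4, 0.4, 0.4, 0.4, 0.4, 0.4], "translation": [[0.023, 0.1, 0.029], [0, 0.2, 0], [0, 0.2, 0], [0, 0.13, 0], [0, 0.05, 0], [0, 0, 0], [0, 0, 0], [0, 0, 0], [0, 0, 0], [0, 0, 0], [0, 0, 0], [0, 0, 0]], "roll": [0, 0, 0, 0, 0, 0, 0, 0, 0, 0, 0, 0]}}

```text
time: 23.72
tcp_pos: [450.2, -282.9, 20.3]
ee_rot: [-0.925, 1.569, -1.572]
wrist_force: [-0.3, 2.4, 7.9]
grip_width: 49.7
```

```bash
python3 go.py 449.3 -281.5 120 -119; python3 - <<'E'
from h import *
d=snap("wrist"); crop(d,(128,150,384,300),3,"w11.png")
E
```

```text
t23.72 tcp [ 450.2 -282.9   20.3] psi -118.9 q [-0.19  0.37 -0.56  0.   -0.64  1.26] F [-0.3  2.4  7.9] w 49.7
roll total 0.0004 rows>=0.0; trans(after roll) [-0.0057 -0.6649 -0.0085] rows>=2.7 tool tilt [ 0.002 -0.001 -1.   ]
```

View pics/w11.png

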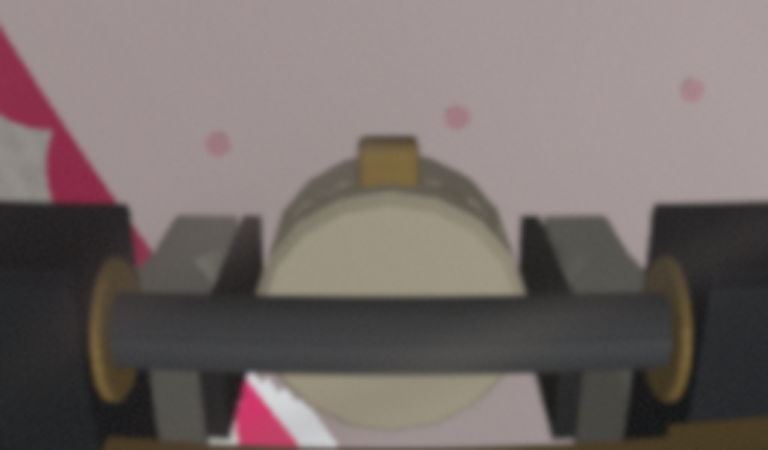

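```bash
cat >> h.py <<'E'
def tool():
    s=readout.read_state(); return s["tcp_pos"],Rn.from_rotvec(s["ee_rot"]).as_matrix()
E
python3 - <<'E'
from h import *
d=snap("wrist"); b=lambda p,z: back(d,((p[0]+.5)/3-.5+128,(p[1]+.5)/3-.5+150),z,1)
p,M=tool()
A=b((390,193),29);B=b((390,428),29);K=b((389,137),20)
for X in [A,B,(A+B)/2,K]: print((M.T@(X-p)).round(1))
E
```

```text
[-0.1 -8.7 21.9]
[ -0.2  -8.8 -25.7]
[-0.2 -8.8 -1.9]
[-0.3  0.3 29.1]
```

Request:
{"name": "apply_moves", "arguments": {"fingers": [0.4, 0.4, 0.4, 0.4, 0.4, 0.4, 0.4, 0.4, 0.4, 0.4, 0.4, 0.4], "translation": [[0, -0.05, 0], [0, -0.1, 0], [0, -0.15, 0], [0, -0.15, 0], [0, -0.15, 0], [0, -0.15, 0], [0, -0.1, 0], [0, 0, 0], [0, 0, 0], [0, 0, 0], [0, 0, 0], [0, 0, 0]], "roll": [0, 0, 0.0381, 0.0381, 0.0381, 0.0381, 0.0381, 0.0381, 0.0381, 0.0381, 0.0381, 0.0381]}}

```text
time: 24.82
tcp_pos: [448.9, -282.7, 147.1]
ee_rot: [-0.149, -2.15, 2.15]
wrist_force: [0.3, 0.6, -1.3]
grip_width: 49.0
```

Request:
{"name": "apply_moves", "arguments": {"fingers": [0.4, 0.4, 0.4, 0.4, 0.4, 0.4, 0.4, 0.4, 0.4, 0.4, 0.4, 0.4], "translation": [[0, 0, 0], [0, 0, 0], [0, 0, 0], [0, 0, 0], [0, 0, 0], [0, 0, 0], [0, 0, 0], [0, 0, 0], [0, 0, 0], [0, 0, 0], [0, 0, 0], [0, 0, 0]], "roll": [0.0381, 0.0381, 0.0381, 0.0381, 0.0381, 0.0381, 0.0381, 0.0381, 0.0381, 0.0381, 0.0381, 0.0381]}}

```text
time: 25.82
tcp_pos: [448.9, -282.7, 146.9]
ee_rot: [-1.211, -1.207, 1.207]
wrist_force: [-0.0, -0.3, -0.5]
grip_width: 49.4
```

```bash
python3 go.py 492.5 29.8 150 90.2
```

```text
t25.82 tcp [ 448.9 -282.7  146.9] psi 89.8 q [-0.19  0.2  -0.43 -0.   -0.94 -1.38] F [-0.  -0.3 -0.5] w 49.4
roll total -0.0021 rows>=0.1; trans(after roll) [ 2.0821 -0.0202 -0.2976] rows>=8.4 tool tilt [ 0.  0. -1.]
```

Request:
{"name": "apply_moves", "arguments": {"fingers": [0.4, 0.4, 0.4, 0.4, 0.4, 0.4, 0.4, 0.4, 0.4, 0.4, 0.4, 0.4], "translation": [[0.15, 0, -0.02], [0.22, 0, -0.03], [0.22, 0, -0.03], [0.22, 0, -0.03], [0.22, 0, -0.03], [0.22, 0, -0.03], [0.22, 0, -0.03], [0.22, 0, -0.03], [0.22, 0, -0.03], [0.17, 0, -0.038], [0, 0, 0], [0, 0, 0]], "roll": [-0.002, 0, 0, 0, 0, 0, 0, 0, 0, 0, 0, 0]}}

```text
time: 26.82
tcp_pos: [491.1, 30.9, 146.8]
ee_rot: [-1.204, -1.218, 1.218]
wrist_force: [-0.0, -0.1, -1.1]
grip_width: 49.4
```

```bash
python3 go.py 492.5 29.8 150 90.2; python3 - <<'E'
from h import *
d=snap("wrist"); crop(d,(0,0,512,384),1.5,"w12.png"); 
for y in (124.7,29.8,-65.2): print(proj(d,(493.6,y,33),1)*1.5)
E
```

```text
t26.82 tcp [491.1  30.9 146.8] psi 90.7 q [ 0.46  0.14 -0.51 -0.   -0.93 -2.02] F [-0.  -0.1 -1.1] w 49.4
roll total 0.0026 rows>=0.1; trans(after roll) [-0.0073 -0.0213 -0.0091] rows>=0.1 tool tilt [ 0.  0. -1.]
[534.94148722 287.41926683]
[385.95666031 285.81618886]
[236.67695264 284.20119115]
```

View pics/w12.png

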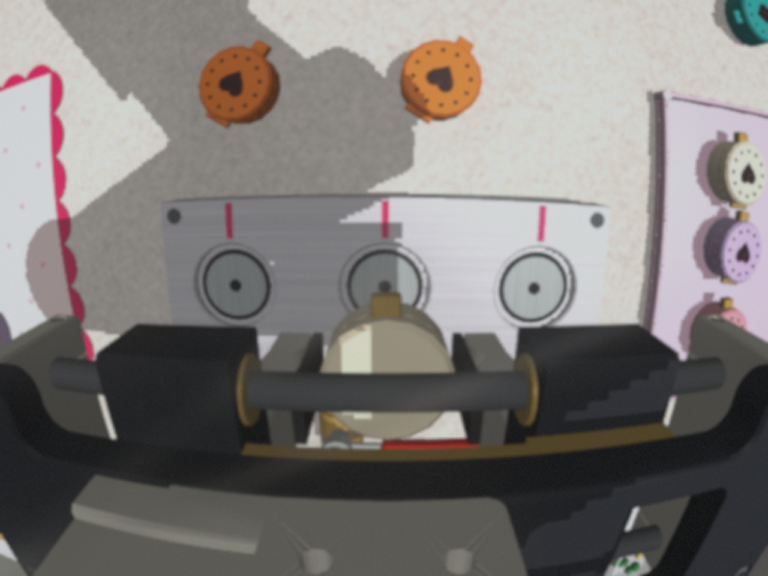

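```bash
python3 go.py 491.6 29.8 51 90.2
```

```text
t26.87 tcp [490.8  30.  146.7] psi 90.6 q [ 0.46  0.14 -0.51 -0.   -0.93 -2.02] F [-0.9 -0.7 -1.6] w 49.3
roll total 0.0023 rows>=0.1; trans(after roll) [-0.0013  0.6377 -0.0052] rows>=2.6 tool tilt [-0.  0. -1.]
```

Request:
{"name": "apply_moves", "arguments": {"fingers": [0.4, 0.4, 0.4, 0.4, 0.4, 0.4, 0.4, 0.4], "translation": [[-0.001, 0, -0.005], [0, 0.15, 0], [0, 0.2, 0], [0, 0.15, 0], [0, 0.08, 0], [0, 0.03, 0], [0, 0, 0], [0, 0, 0]], "roll": [0.002, 0, 0, 0, 0, 0, 0, 0]}}

```text
time: 27.53
tcp_pos: [491.8, 28.6, 55.0]
ee_rot: [-1.208, -1.21, 1.211]
wrist_force: [0.4, -0.1, -1.0]
grip_width: 49.3
```

```bash
python3 go.py 491.6 29.8 51 90.2
```

```text
t27.53 tcp [491.8  28.6  55. ] psi 90.1 q [ 0.46  0.26 -0.61  0.   -0.7  -2.03] F [ 0.4 -0.1 -1. ] w 49.3
roll total -0.0006 rows>=0.0; trans(after roll) [0.0079 0.0266 0.0013] rows>=0.1 tool tilt [-0. -0. -1.]
```

Request:
{"name": "apply_moves", "arguments": {"fingers": [0.4, 0.4, 0.4, 0.4], "translation": [[0.004, 0.014, 0], [0, 0.014, 0], [0, 0, 0], [0, 0, 0]], "roll": [0, 0, 0, 0]}}

```text
time: 27.87
tcp_pos: [492.1, 29.2, 52.1]
ee_rot: [-1.209, -1.212, 1.211]
wrist_force: [-4.1, -5.5, 11.5]
grip_width: 49.4
```

```bash
python3 go.py 491.6 29.8 51 90.2;  python3 - <<'E'
from h import *
d=snap("scene"); crop(d,(190,160,350,260),5,"s5.png")
E
python3 go.py 491.6 29.8 51 90.2
```

```text
t27.87 tcp [492.1  29.2  52.1] psi 90.2 q [ 0.46  0.27 -0.61  0.   -0.69 -2.03] F [-4.1 -5.5 11.5] w 49.4
roll total -0.0002 rows>=0.0; trans(after roll) [0.0043 0.0075 0.0031] rows>=0.0 tool tilt [ 0.001 -0.001 -1.   ]
t27.92 tcp [492.1  29.1  52.1] psi 90.2 q [ 0.46  0.27 -0.61  0.   -0.69 -2.03] F [-4.2 -5.4 12.8] w 50.0
roll total -0.0002 rows>=0.0; trans(after roll) [0.0044 0.0075 0.003 ] rows>=0.0 tool tilt [ 0.001 -0.001 -1.   ]
```

View pics/s5.png

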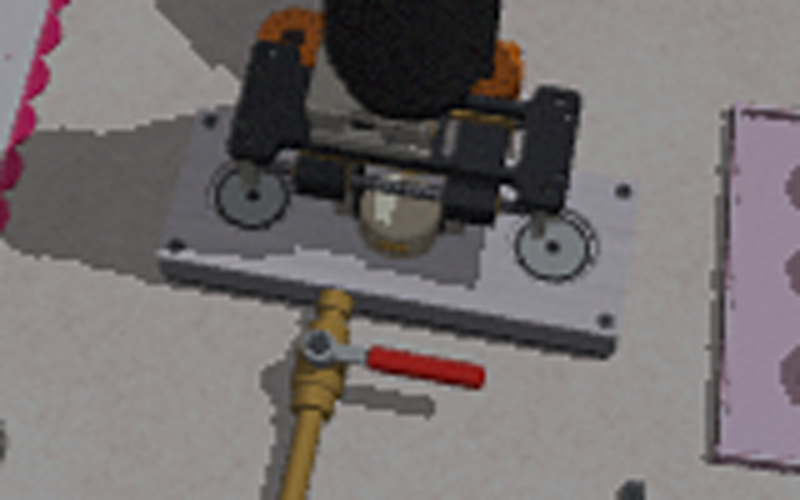

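Request:
{"name": "apply_moves", "arguments": {"fingers": [0.4, 0.4, 0.4, 0.4], "translation": [[-0.006, 0, 0.006], [0, 0, 0], [0, 0.004, 0], [0, 0, 0]], "roll": [0, 0, 0, 0]}}

```text
time: 28.25
tcp_pos: [492.0, 29.1, 52.1]
ee_rot: [-1.209, -1.214, 1.21]
wrist_force: [-4.8, -1.6, 15.6]
grip_width: 49.1
```

```bash
python3 go.py 491.6 29.8 51 90.2
```

```text
t28.25 tcp [492.   29.1  52.1] psi 90.2 q [ 0.46  0.27 -0.62  0.   -0.69 -2.03] F [-4.8 -1.6 15.6] w 49.1
roll total -0.0001 rows>=0.0; trans(after roll) [0.005  0.0071 0.003 ] rows>=0.0 tool tilt [ 0.003  0.    -1.   ]
```

Request:
{"name": "apply_moves", "arguments": {"fingers": [0.65, 0.65, 0.65, 0.65, 0.65, 0.65, 0.65], "translation": [[0, 0, 0], [0, 0, 0], [0, 0, 0], [0, -0.1, 0], [0, -0.2, 0], [0, -0.2, 0], [0, -0.15, 0]], "roll": [0, 0, 0, 0, 0, 0, 0]}}

```text
time: 28.83
tcp_pos: [491.6, 29.2, 149.7]
ee_rot: [-1.209, -1.213, 1.211]
wrist_force: [0.2, 0.3, 0.4]
grip_width: 57.0
```

```bash
python3 go.py 491.6 29.8 51 90.2;  python3 - <<'E'
from h import *
d=snap("scene"); crop(d,(190,160,350,260),5,"s6.png")
d=snap("wrist"); crop(d,(100,120,412,330),2.5,"w13.png")
E
```

```text
t28.83 tcp [491.6  29.2 149.7] psi 90.2 q [ 0.46  0.13 -0.5   0.   -0.93 -2.03] F [0.2 0.3 0.4] w 57.0
roll total -0.0001 rows>=0.0; trans(after roll) [0.0036 0.6581 0.0009] rows>=2.6 tool tilt [ 0.001  0.    -1.   ]
```

View pics/w13.png

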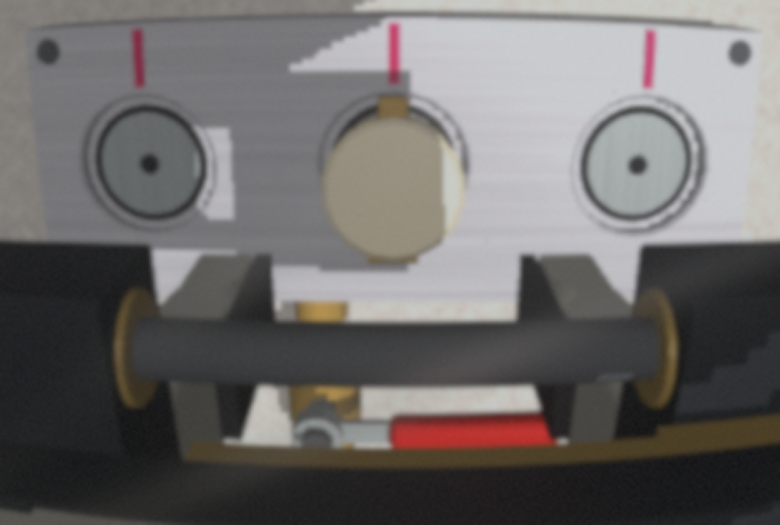

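View pics/s6.png

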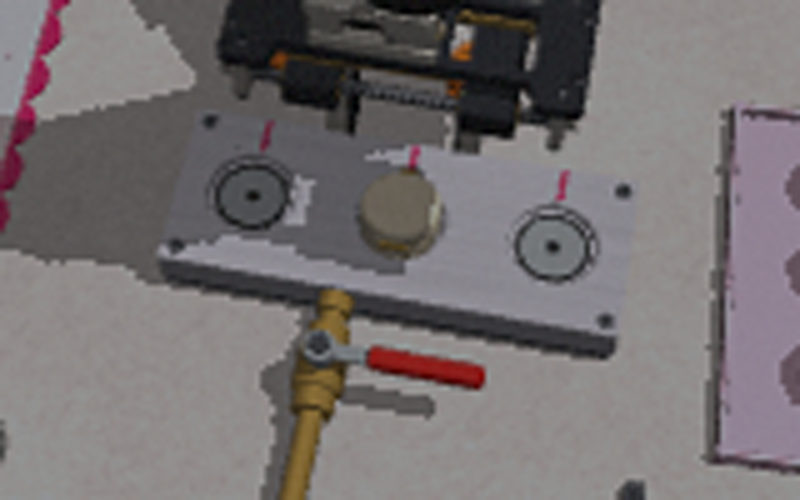

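```bash
cat >> h.py <<'E'
def overlay(d,circles,box,f,name,fish):
    im=d["color"][:,:,::-1].copy(); u0,v0,u1,v1=box
    im=cv2.resize(im[v0:v1,u0:u1],None,fx=f,fy=f,interpolation=cv2.INTER_CUBIC)
    for (x,y,z,r,col) in circles:
        P=np.array([proj(d,(x+r*np.cos(t),y+r*np.sin(t),z),fish) for t in np.linspace(0,2*np.pi,73)])
        P=((P-[u0,v0]+.5)*f-.5)
        cv2.polylines(im,[np.round(P*8).astype(np.int32)],True,col,1,cv2.LINE_AA,3)
    cv2.imwrite("pics/"+name,im)
E
python3 - <<'E'
from h import *
G=(0,255,0);B=(255,0,0);R=(0,0,255)
for n,f,box,s in [("scene",0,(210,165,330,245),6),("wrist",1,(100,120,412,330),2.5)]:
    d=snap(n)
    overlay(d,[(493.5,29.6,59,25,G),(493.5,29.6,62,25,R),(493.5,124.6,33,27,G),(493.5,-65.4,33,27,G),(493.5,29.6,38,27,B)],box,s,f"o1{n}.png",f)
E
```

```text
(no output)
```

View pics/o1scene.png

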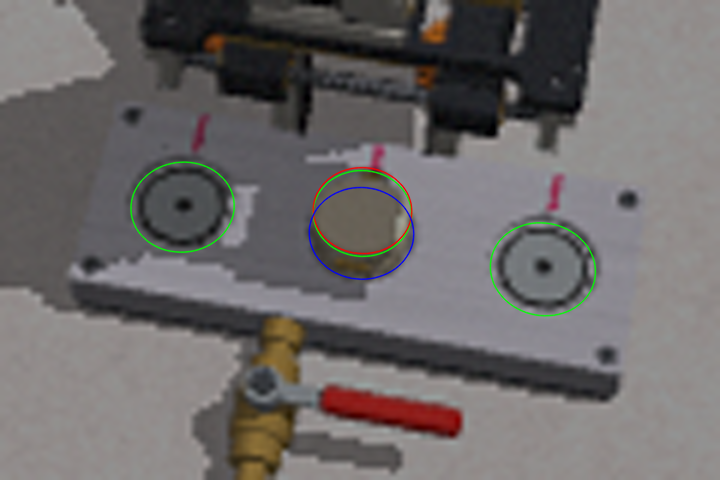

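View pics/o1wrist.png

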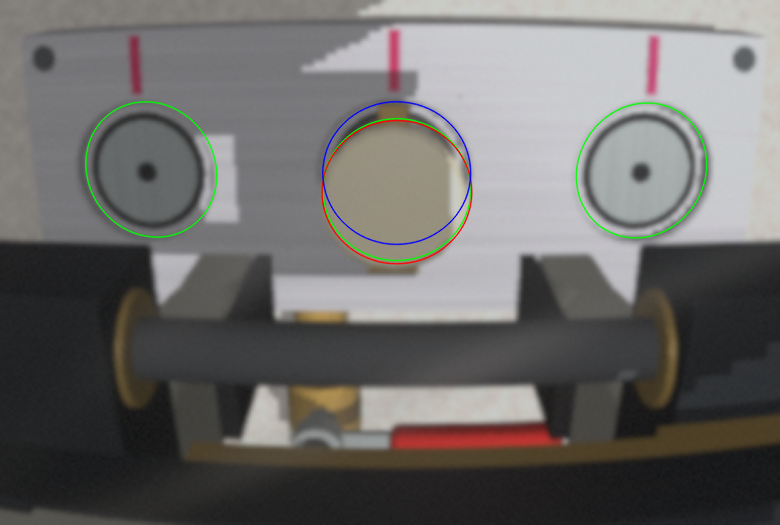

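Request:
{"name": "apply_moves", "arguments": {"fingers": [0.8, 0.8, 0.8, 0.8, 0.8, 0.8, 0.8, 0.8, 0.8, 0.8, 0.8, 0.8], "translation": [[-0.135, 0, -0.03], [-0.24, 0, -0.04], [-0.24, 0, -0.04], [-0.24, 0, -0.04], [-0.24, 0, -0.04], [-0.24, 0, -0.04], [-0.24, 0, -0.04], [-0.24, 0, -0.04], [-0.24, 0, -0.04], [-0.24, 0, -0.03], [-0.24, 0, -0.02], [0, 0.1, 0]], "roll": [0, 0, 0, 0, 0, 0, 0, 0, 0, 0, 0, 0]}}

```text
time: 30.03
tcp_pos: [553.0, -356.9, 132.5]
ee_rot: [-1.212, -1.209, 1.21]
wrist_force: [2.0, 0.6, -0.3]
grip_width: 70.2
```

Request:
{"name": "apply_moves", "arguments": {"fingers": [0.8, 0.8], "translation": [[0, 0.05, 0], [0, 0, 0]], "roll": [0, 0]}}

```text
time: 30.2
tcp_pos: [549.9, -350.1, 121.0]
ee_rot: [-1.202, -1.207, 1.211]
wrist_force: [0.6, 0.4, 0.6]
grip_width: 70.0
```

```bash
python3 - <<'E'
from h import *
d=snap("wrist"); crop(d,(128,100,384,300),3,"w14.png"); print(proj(d,(551,-351,28),1))
E
python3 go.py 551 -351 20 90
```

```text
[257.31118848 196.29618035]
t30.25 tcp [ 550.7 -349.9  122.6] psi 90.2 q [-0.27  0.41 -0.18 -0.   -0.99 -1.3 ] F [ 0.4 -1.   0.2] w 69.7
roll total 0.0009 rows>=0.0; trans(after roll) [-0.0083  0.6841 -0.0049] rows>=2.7 tool tilt [-0.004  0.002 -1.   ]
```

View pics/w14.png

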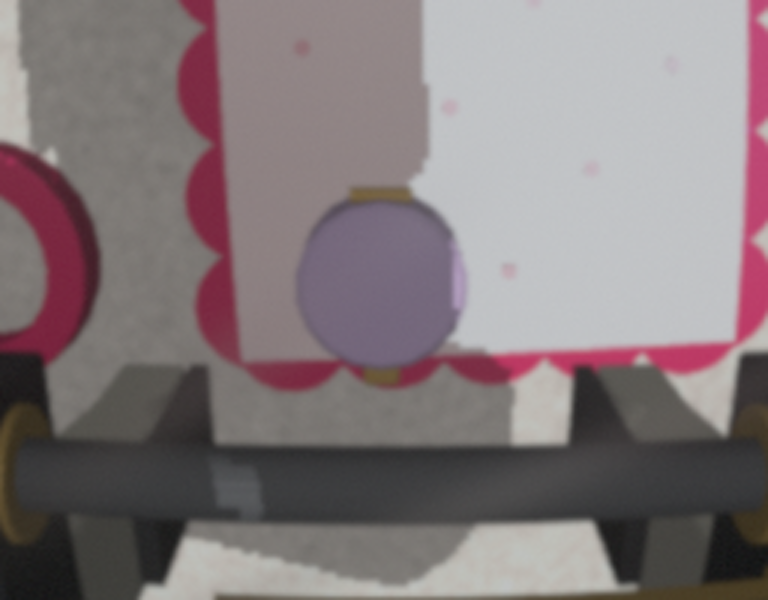

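```bash
python3 - <<'E'
from h import *
p,M=tool()
d=snap("wrist"); b=lambda p,z: back(d,((p[0]+.5)/3-.5+128,(p[1]+.5)/3-.5+100),z,1)
crop(d,(128,100,384,300),3,"w14b.png")
C=b((381,284),28);K=b((381,377),18);H=b((380,193),16);print(C,[np.rad2deg(np.arctan2(*(a-c)[1::-1])) for a,c in [(K,C),(C,H),(K,H)]],(M.T@(C-p)).round(1))
E
```

```text
[ 550.72964087 -353.12303104   28.        ] [np.float64(-0.1985969552109089), np.float64(0.9233247703881736), np.float64(0.2792734449031046)] [-3.4 94.6 -0.4]
```

View pics/w14b.png

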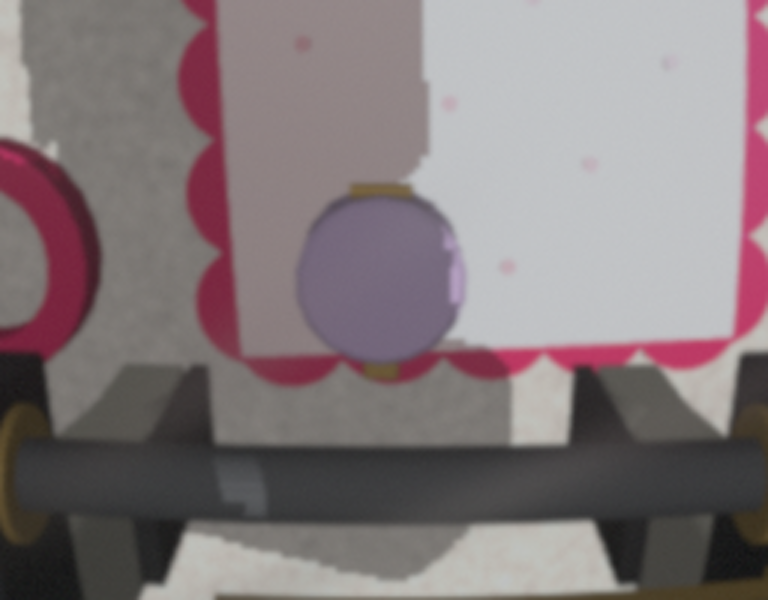

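Request:
{"name": "apply_moves", "arguments": {"fingers": [0.8, 0.8, 0.8, 0.8, 0.8, 0.8, 0.4, 0.4, 0.4, 0.4, 0.4, 0.4], "translation": [[-0.02, 0.1, 0.006], [0, 0.2, 0], [0, 0.2, 0], [0, 0.13, 0], [0, 0.05, 0], [0, 0, 0], [0, 0, 0], [0, 0, 0], [0, 0, 0], [0, 0, 0], [0, 0, 0], [0, 0, 0]], "roll": [0, 0, 0, 0, 0, 0, 0, 0, 0, 0, 0, 0]}}

```text
time: 31.3
tcp_pos: [552.2, -354.0, 24.7]
ee_rot: [-1.21, -1.213, 1.211]
wrist_force: [0.2, 2.6, 6.9]
grip_width: 49.4
```

```bash
python3 go.py 549 -353 120 90; python3 - <<'E'
from h import *
d=snap("wrist"); crop(d,(128,150,384,300),3,"w15.png")
E
```

```text
t31.30 tcp [ 552.2 -354.    24.7] psi 90.2 q [-0.27  0.52 -0.27  0.   -0.79 -1.29] F [0.2 2.6 6.9] w 49.4
roll total 0.0011 rows>=0.0; trans(after roll) [ 0.0063 -0.6355  0.0201] rows>=2.5 tool tilt [ 0.002 -0.001 -1.   ]
```

View pics/w15.png

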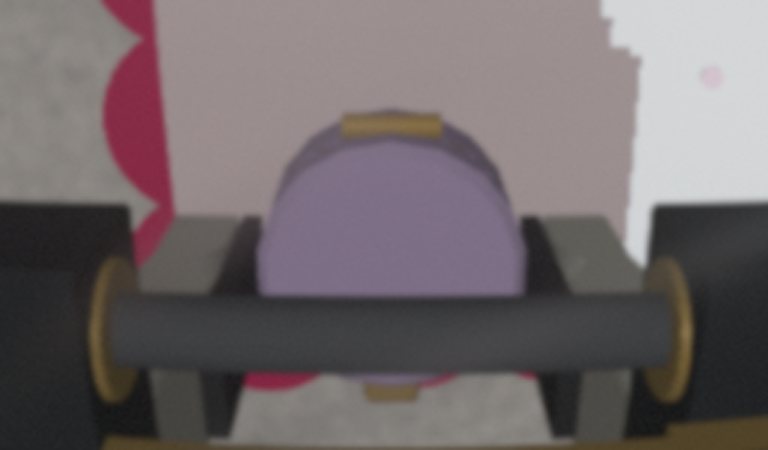

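```bash
python3 - <<'E'
from h import *
d=snap("wrist"); b=lambda p,z: back(d,((p[0]+.5)/3-.5+128,(p[1]+.5)/3-.5+150),z,1)
p,M=tool()
A=b((390,142),28);B=b((390,386),28);K=b((390,402),18)
for X in [A,B,(A+B)/2,K]: print((M.T@(X-p)).round(1), X.round(1))
E
```

```text
[-0.7 -3.4 26.7] [ 525.6 -354.8   28. ]
[ -0.8  -3.3 -22.2] [ 574.5 -354.7   28. ]
[-0.8 -3.3  2.2] [ 550.  -354.8   28. ]
[ -0.8   6.8 -32.6] [ 584.8 -354.7   18. ]
```

Request:
{"name": "apply_moves", "arguments": {"fingers": [0.65, 0.65, 0.65, 0.65, 0.4, 0.4, 0.4, 0.4, 0.4], "translation": [[0, 0, 0], [0, 0, 0], [0, 0.03, 0.011], [0, 0, 0], [0, 0, 0], [0, 0, 0], [0, 0, 0], [0, 0, 0], [0, 0, 0]], "roll": [0, 0, 0, 0, 0, 0, 0, 0, 0]}}

```text
time: 32.15
tcp_pos: [549.5, -353.8, 18.4]
ee_rot: [-1.207, -1.211, 1.212]
wrist_force: [-0.3, -0.5, -0.9]
grip_width: 49.5
```

```bash
python3 go.py 549 -353 120 90; python3 - <<'E'
from h import *
d=snap("wrist"); crop(d,(128,150,384,300),3,"w16.png")
E
```

```text
t32.15 tcp [ 549.5 -353.8   18.4] psi 90.2 q [-0.27  0.52 -0.27 -0.   -0.77 -1.29] F [-0.3 -0.5 -0.9] w 49.5
roll total 0.0010 rows>=0.0; trans(after roll) [ 0.0055 -0.6771  0.0038] rows>=2.7 tool tilt [-0.  0. -1.]
```

View pics/w16.png

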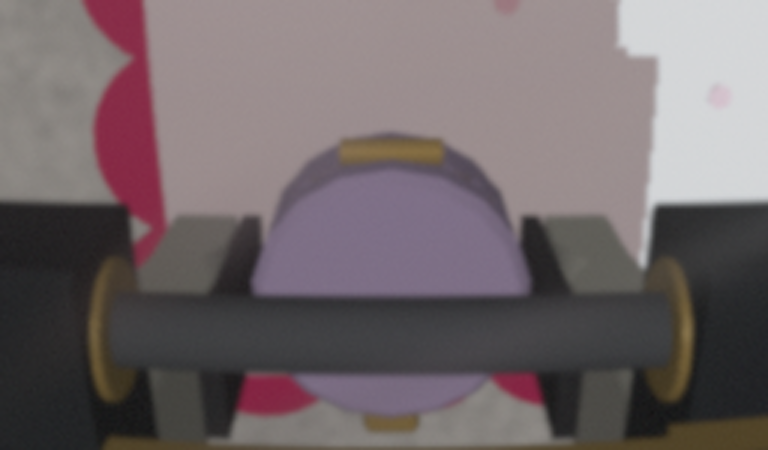

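```bash
python3 - <<'E'
from h import *
d=snap("wrist"); b=lambda p,z: back(d,((p[0]+.5)/3-.5+128,(p[1]+.5)/3-.5+150),z,1)
p,M=tool()
A=b((390,168),28);B=b((390,416),28);K=b((390,431),20)
for X in [A,B,(A+B)/2,K]: print((M.T@(X-p)).round(1), X.round(1))
E
```

```text
[-0.7 -9.5 24. ] [ 525.6 -354.6   28. ]
[ -0.8  -9.5 -25. ] [ 574.6 -354.5   28. ]
[-0.8 -9.5 -0.5] [ 550.1 -354.6   28. ]
[ -0.8  -1.5 -34.2] [ 583.8 -354.5   20. ]
```

Request:
{"name": "apply_moves", "arguments": {"fingers": [0.4, 0.4, 0.4, 0.4, 0.4, 0.4, 0.4, 0.4, 0.4, 0.4, 0.4, 0.4], "translation": [[0, -0.05, 0], [0, -0.1, 0], [0, -0.15, 0], [0, -0.15, 0], [0, -0.15, 0], [0, -0.15, 0], [0, -0.12, 0], [0, 0, 0], [0, 0, 0], [0, 0, 0], [0, 0, 0], [0, 0, 0]], "roll": [0, 0, -0.0385, -0.0385, -0.0385, -0.0385, -0.0385, -0.0385, -0.0385, -0.0385, -0.0385, -0.0385]}}

```text
time: 33.25
tcp_pos: [549.6, -353.8, 149.8]
ee_rot: [-0.362, -2.03, 2.03]
wrist_force: [0.1, -1.1, -1.6]
grip_width: 49.6
```

Request:
{"name": "apply_moves", "arguments": {"fingers": [0.4, 0.4, 0.4, 0.4, 0.4, 0.4, 0.4, 0.4, 0.4, 0.4, 0.4, 0.4], "translation": [[0, 0, 0], [0, 0, 0], [0, 0, 0], [0, 0, 0], [0, 0, 0], [0, 0, 0], [0, 0, 0], [0, 0, 0], [0, 0, 0], [0, 0, 0], [0, 0, 0], [0, 0, 0]], "roll": [-0.0385, -0.0385, -0.0385, -0.0385, -0.0385, -0.0385, -0.0385, -0.0385, -0.0385, -0.0385, -0.0385, -0.0385]}}

```text
time: 34.25
tcp_pos: [549.6, -353.8, 149.7]
ee_rot: [-0.948, 1.547, -1.548]
wrist_force: [-0.9, -0.3, -1.0]
grip_width: 49.4
```

Request:
{"name": "apply_moves", "arguments": {"fingers": [0.4, 0.4, 0.4, 0.4, 0.4], "translation": [[0, 0, 0], [0, 0, 0], [0, 0, 0], [0, 0, 0], [0, 0, 0]], "roll": [-0.0385, -0.0385, -0.0385, -0.0375, 0]}}

```text
time: 34.67
tcp_pos: [549.6, -353.8, 149.7]
ee_rot: [-1.213, 1.203, -1.203]
wrist_force: [-1.1, -0.3, -0.7]
grip_width: 49.5
```

```bash
python3 go.py 494.3 -65.4 150 -89.8
```

```text
t34.67 tcp [ 549.6 -353.8  149.7] psi -89.5 q [-0.27  0.39 -0.15  0.   -1.03  1.85] F [-1.1 -0.3 -0.7] w 49.5
roll total 0.0016 rows>=0.0; trans(after roll) [-1.9241 -0.0024 -0.3619] rows>=7.8 tool tilt [ 0. -0. -1.]
```

Request:
{"name": "apply_moves", "arguments": {"fingers": [0.4, 0.4, 0.4, 0.4, 0.4, 0.4, 0.4, 0.4, 0.4, 0.4, 0.4, 0.4], "translation": [[-0.14, 0, -0.03], [-0.24, 0, -0.04], [-0.24, 0, -0.05], [-0.24, 0, -0.05], [-0.24, 0, -0.05], [-0.24, 0, -0.05], [-0.24, 0, -0.05], [-0.2, 0, -0.032], [-0.144, 0, -0.01], [0, 0, 0], [0, 0, 0], [0, 0, 0]], "roll": [0.0016, 0, 0, 0, 0, 0, 0, 0, 0, 0, 0, 0]}}

```text
time: 35.67
tcp_pos: [495.9, -65.2, 149.5]
ee_rot: [-1.207, 1.211, -1.212]
wrist_force: [0.0, -0.2, -0.9]
grip_width: 49.3
```

```bash
python3 - <<'E'
from h import *
d=snap("wrist"); G=(0,255,0);
overlay(d,[(493.5,124.6,33,27,G),(493.5,-65.4,33,27,G),(493.5,29.6,59,25,G)],(50,110,410,310),2.1,"o2.png",1)
E
python3 go.py 494.3 -65.4 51 -89.8
```

```text
t35.72 tcp [495.9 -65.5 149.3] psi -90.2 q [ 0.26  0.15 -0.49  0.   -0.94  1.3 ] F [-0.1 -0.7 -1.9] w 49.6
roll total -0.0024 rows>=0.1; trans(after roll) [-0.001   0.6554 -0.0108] rows>=2.6 tool tilt [ 0. -0. -1.]
```

View pics/o2.png

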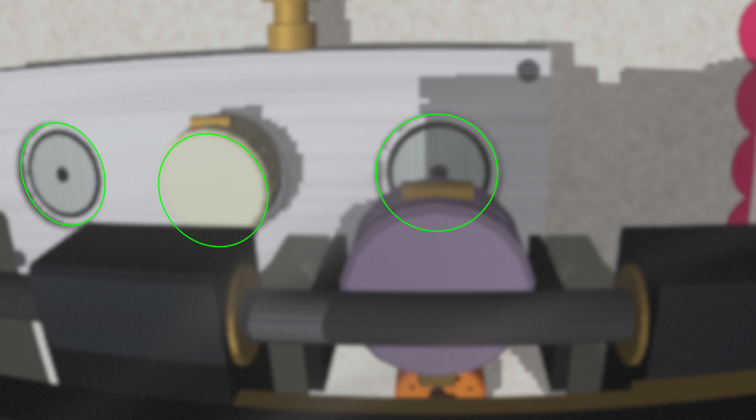

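Request:
{"name": "apply_moves", "arguments": {"fingers": [0.4, 0.4, 0.4, 0.4, 0.4, 0.4, 0.4, 0.4], "translation": [[0, 0, -0.009], [0, 0.15, 0], [0, 0.2, 0], [0, 0.15, 0], [0, 0.1, 0], [0, 0.04, 0], [0, 0, 0], [0, 0, 0]], "roll": [-0.002, 0, 0, 0, 0, 0, 0, 0]}}

```text
time: 36.38
tcp_pos: [494.8, -65.6, 53.4]
ee_rot: [-1.211, 1.207, -1.207]
wrist_force: [-0.1, 0.1, -1.1]
grip_width: 49.4
```

```bash
python3 go.py 494.3 -65.4 49.4 -89.8
```

```text
t36.38 tcp [494.8 -65.6  53.4] psi -89.8 q [ 0.26  0.27 -0.6   0.   -0.7   1.31] F [-0.1  0.1 -1.1] w 49.4
roll total 0.0000 rows>=0.0; trans(after roll) [-0.0016  0.0265 -0.0031] rows>=0.1 tool tilt [-0. -0. -1.]
```

Request:
{"name": "apply_moves", "arguments": {"fingers": [0.4, 0.4, 0.4, 0.4], "translation": [[0, 0.013, -0.003], [0, 0.012, 0], [0, 0, 0], [0, 0, 0]], "roll": [0, 0, 0, 0]}}

```text
time: 36.72
tcp_pos: [494.3, -65.1, 49.8]
ee_rot: [-1.21, 1.205, -1.206]
wrist_force: [-0.2, 0.3, -1.2]
grip_width: 49.6
```

```bash
python3 go.py 494.3 -65.4 49.4 -89.8
```

```text
t36.72 tcp [494.3 -65.1  49.8] psi -89.7 q [ 0.26  0.28 -0.6   0.   -0.69  1.31] F [-0.2  0.3 -1.2] w 49.6
roll total 0.0003 rows>=0.0; trans(after roll) [0.0021 0.0029 0.0003] rows>=0.0 tool tilt [ 0.001  0.    -1.   ]
```

Request:
{"name": "apply_moves", "arguments": {"fingers": [0.65, 0.65, 0.65, 0.65, 0.65, 0.65, 0.65, 0.65], "translation": [[0, 0, 0], [0, 0, 0], [0, 0, 0], [0, -0.1, 0], [0, -0.2, 0], [0, -0.2, 0], [0, -0.15, 0], [0, 0, 0]], "roll": [0, 0, 0, 0, 0, 0, 0, 0]}}

```text
time: 37.38
tcp_pos: [496.9, -64.9, 151.8]
ee_rot: [-1.205, 1.2, -1.208]
wrist_force: [0.7, -0.2, 0.1]
grip_width: 57.0
```

```bash
python3 - <<'E'
from h import *
G=(0,255,0)
d=snap("wrist")
overlay(d,[(493.5,-65.4,59,25,G),(493.5,29.6,59,25,G),(493.5,124.6,33,27,G)],(50,100,410,300),2.1,"o3.png",1)
d=snap("top"); crop(d,(105,130,405,260),2.6,"t5.png")
E
python3 go.py 370 -362 150 160
```

```text
t37.48 tcp [494.5 -64.9 147.8] psi -89.8 q [ 0.26  0.15 -0.49 -0.   -0.93  1.31] F [-0.2  0.4 -1.8] w 56.9
roll total 0.6125 rows>=15.4; trans(after roll) [ 0.1026 -0.0187  2.1448] rows>=8.6 tool tilt [ 0.003  0.001 -1.   ]
```

View pics/o3.png

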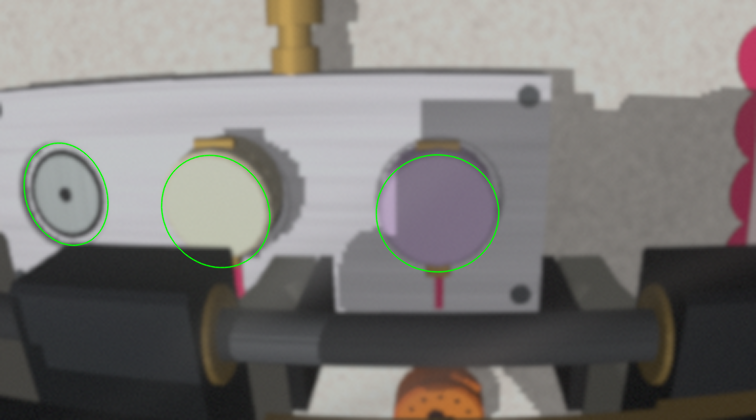

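View pics/t5.png

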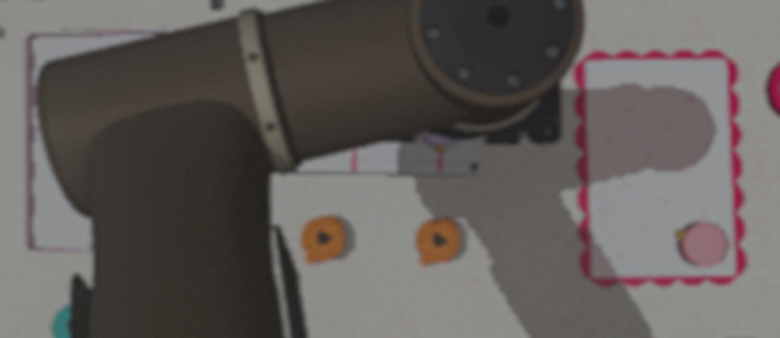

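Request:
{"name": "apply_moves", "arguments": {"fingers": [0.8, 0.8, 0.8, 0.8, 0.8, 0.8, 0.8, 0.8, 0.8, 0.8, 0.8, 0.8], "translation": [[0.12, 0, -0.05], [0.22, 0, -0.09], [0.22, 0, -0.09], [0.22, 0, -0.09], [0.22, 0, -0.09], [0.22, 0, -0.09], [0.22, 0, -0.09], [0.22, 0, -0.09], [0.2, 0, -0.09], [0.12, 0, -0.06], [0, 0, 0], [0, 0, 0]], "roll": [0, 0, 0, 0, 0, 0, 0, 0, 0, 0, 0.038, 0.038]}}

```text
time: 38.48
tcp_pos: [369.1, -363.5, 145.1]
ee_rot: [-1.086, 1.388, -1.383]
wrist_force: [0.3, 0.1, 0.2]
grip_width: 70.4
```

Request:
{"name": "apply_moves", "arguments": {"fingers": [0.8, 0.8, 0.8, 0.8, 0.8, 0.8, 0.8, 0.8, 0.8, 0.8, 0.8, 0.8], "translation": [[0, 0, 0], [0, 0, 0], [0, 0, 0], [0, 0, 0], [0, 0, 0], [0, 0, 0], [0, 0, 0], [0, 0, 0], [0, 0, 0], [0, 0, 0], [0, 0, 0], [0, 0, 0]], "roll": [0.0383, 0.0383, 0.0383, 0.0383, 0.0383, 0.0383, 0.0383, 0.0383, 0.0383, 0.0383, 0.0383, 0.0383]}}

```text
time: 39.48
tcp_pos: [370.0, -362.3, 145.3]
ee_rot: [-0.12, -2.163, 2.161]
wrist_force: [-0.2, 0.5, -0.6]
grip_width: 70.2
```

Request:
{"name": "apply_moves", "arguments": {"fingers": [0.8, 0.8, 0.8, 0.8, 0.8, 0.8], "translation": [[0, 0.1, 0], [0, 0.1, 0], [0, 0, 0], [0, 0, 0], [0, 0, 0], [0, 0, 0]], "roll": [0.0383, 0.0383, 0, 0, 0, 0]}}

```text
time: 39.98
tcp_pos: [371.1, -362.9, 117.3]
ee_rot: [-0.355, -2.034, 2.034]
wrist_force: [-0.2, 0.5, -0.2]
grip_width: 70.0
```

```bash
python3 go.py 369 -362 120 160; python3 - <<'E'
from h import *
d=snap("wrist"); crop(d,(128,100,384,300),3,"w17.png"); print((proj(d,(369,-362,28),1)-[128,100])*3)
E
```

```text
t39.98 tcp [ 371.1 -362.9  117.3] psi 160.2 q [-0.4   0.21 -0.49  0.   -0.87  0.05] F [-0.2  0.5 -0.2] w 70.0
roll total 0.0012 rows>=0.0; trans(after roll) [ 0.0153 -0.0183 -0.0008] rows>=0.1 tool tilt [ 0. -0. -1.]
[402.96244668 292.10302644]
```

View pics/w17.png

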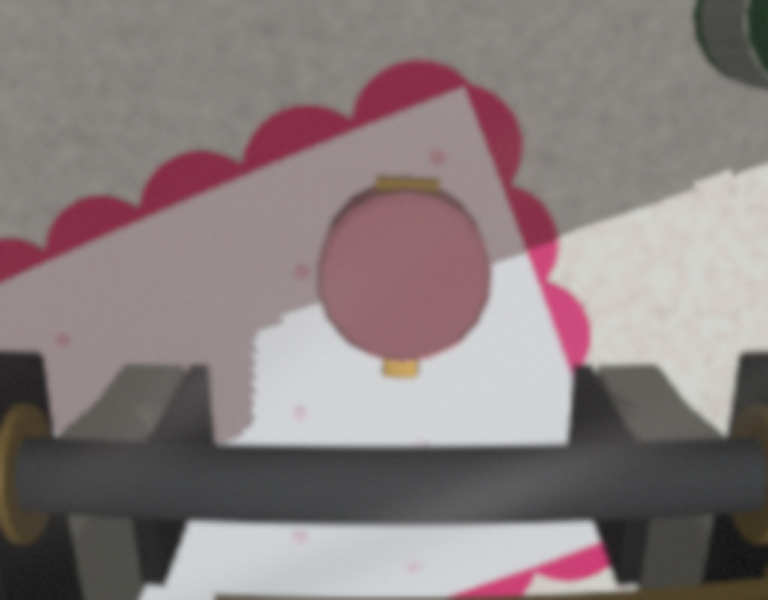

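```bash
python3 - <<'E'
from h import *
p,M=tool()
d=snap("wrist"); b=lambda p,z: back(d,((p[0]+.5)/3-.5+128,(p[1]+.5)/3-.5+100),z,1)
C=b((404.5,275),28);K=b((400.5,369),18);H=b((408,184),16);print(C,[np.rad2deg(np.arctan2(*(a-c)[1::-1])) for a,c in [(K,C),(C,H),(K,H)]],(M.T@(C-p)).round(1))
E
python3 go.py 369 -362 20 158
```

```text
[ 367.18730488 -366.87847792   28.        ] [np.float64(68.53288285780303), np.float64(67.5328082646486), np.float64(68.10898309749506)] [ 2.5 89.4  5.1]
t40.08 tcp [ 371.2 -362.9  117.4] psi 160.2 q [-0.4   0.21 -0.49  0.   -0.87  0.05] F [-0.3  1.   0.7] w 69.7
roll total 0.0119 rows>=0.3; trans(after roll) [ 1.630e-02  6.495e-01 -1.000e-04] rows>=2.6 tool tilt [ 0.001 -0.    -1.   ]
```

Request:
{"name": "apply_moves", "arguments": {"fingers": [0.8, 0.8, 0.8, 0.8, 0.8, 0.8, 0.8, 0.8], "translation": [[0.017, 0.1, 0.033], [0, 0.2, 0], [0, 0.18, 0], [0, 0.12, 0], [0, 0.05, 0], [0, 0, 0], [0, 0, 0], [0, 0, 0]], "roll": [0.012, 0, 0, 0, 0, 0, 0, 0]}}

```text
time: 40.75
tcp_pos: [367.7, -367.0, 20.6]
ee_rot: [-0.394, -2.01, 2.012]
wrist_force: [0.8, -0.4, -0.2]
grip_width: 70.4
```

```bash
python3 go.py 367.2 -366.9 18.5 158; python3 - <<'E'
from h import *
d=snap("wrist"); crop(d,(128,150,384,300),3,"w18.png")
E
```

```text
t40.75 tcp [ 367.7 -367.    20.6] psi 157.9 q [-0.41  0.35 -0.58  0.   -0.63  0.02] F [ 0.8 -0.4 -0.2] w 70.4
roll total -0.0004 rows>=0.0; trans(after roll) [0.0033 0.0142 0.0006] rows>=0.1 tool tilt [ 0.002 -0.001 -1.   ]
```

View pics/w18.png

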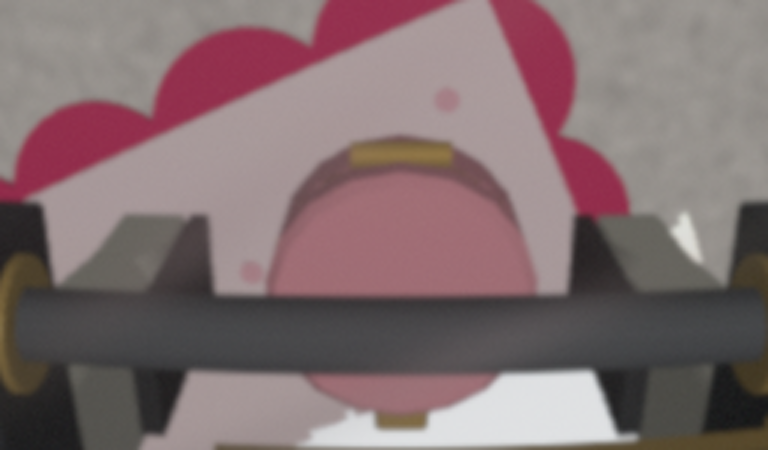

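Aligned; closing with a small downward adjustment.

Request:
{"name": "apply_moves", "arguments": {"fingers": [0.8, 0.8, 0.4, 0.4, 0.4, 0.4, 0.4, 0.4], "translation": [[0.01, 0.012, 0], [0, 0, 0], [0, 0, 0], [0, 0, 0], [0, 0, 0], [0, 0, 0], [0, 0, 0], [0, 0, 0]], "roll": [0, 0, 0, 0, 0, 0, 0, 0]}}

```text
time: 41.47
tcp_pos: [365.4, -366.0, 17.6]
ee_rot: [-0.393, -2.01, 2.01]
wrist_force: [-0.1, 1.0, 2.2]
grip_width: 49.6
```

```bash
python3 go.py 367.2 -366.9 150 -89.8; python3 - <<'E'
from h import *
d=snap("wrist"); crop(d,(128,150,384,300),3,"w19.png")
E
```

```text
t41.47 tcp [ 365.4 -366.    17.6] psi 157.9 q [-0.41  0.35 -0.59  0.   -0.63  0.02] F [-0.1  1.   2.2] w 49.6
roll total -0.6239 rows>=15.7; trans(after roll) [ 0.0064 -0.8824  0.0121] rows>=3.5 tool tilt [ 0. -0. -1.]
```

View pics/w19.png

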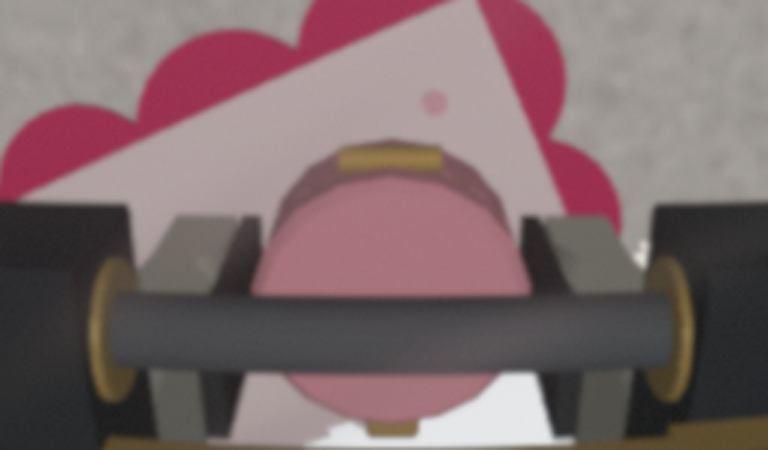

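Request:
{"name": "apply_moves", "arguments": {"fingers": [0.4, 0.4, 0.4, 0.4, 0.4, 0.4, 0.4, 0.4, 0.4, 0.4, 0.4, 0.4], "translation": [[0, -0.05, 0], [0, -0.1, 0], [0, -0.15, 0], [0, -0.15, 0], [0, -0.15, 0], [0, -0.15, 0], [0, -0.13, 0], [0, 0, 0], [0, 0, 0], [0, 0, 0], [0, 0, 0], [0, 0, 0]], "roll": [0, 0, -0.0367, -0.0367, -0.0367, -0.0367, -0.0367, -0.0367, -0.0367, -0.0367, -0.0367, -0.0367]}}

```text
time: 42.52
tcp_pos: [365.0, -365.7, 149.9]
ee_rot: [-0.719, 1.769, -1.768]
wrist_force: [-0.2, 0.3, -0.7]
grip_width: 49.5
```

Request:
{"name": "apply_moves", "arguments": {"fingers": [0.4, 0.4, 0.4, 0.4, 0.4, 0.4, 0.4, 0.4, 0.4], "translation": [[0, 0, 0], [0, 0, 0], [0, 0, 0], [0, 0, 0], [0, 0, 0], [0, 0, 0], [0, 0, 0], [0, 0, 0], [0, 0, 0]], "roll": [-0.0367, -0.0367, -0.0367, -0.0367, -0.0367, -0.0367, -0.0367, 0, 0]}}

```text
time: 43.27
tcp_pos: [365.1, -365.8, 149.7]
ee_rot: [-1.209, 1.21, -1.209]
wrist_force: [-1.0, -0.3, 0.4]
grip_width: 49.8
```

```bash
python3 go.py 495 124.6 150 -89.8
```

```text
t43.27 tcp [ 365.1 -365.8  149.7] psi -90.0 q [-0.41  0.17 -0.45 -0.   -0.95  1.98] F [-1.  -0.3  0.4] w 49.8
roll total -0.0012 rows>=0.0; trans(after roll) [-3.2664e+00 -1.5000e-03  8.7730e-01] rows>=13.5 tool tilt [-0.  0. -1.]
```

Request:
{"name": "apply_moves", "arguments": {"fingers": [0.4, 0.4, 0.4, 0.4, 0.4, 0.4, 0.4, 0.4, 0.4, 0.4, 0.4, 0.4], "translation": [[-0.12, 0, 0.1], [-0.22, 0, 0.1], [-0.22, 0, 0.1], [-0.22, 0, 0.1], [-0.22, 0, 0.1], [-0.22, 0, 0.1], [-0.22, 0, 0.1], [-0.22, 0, 0.1], [-0.22, 0, 0.05], [-0.22, 0, 0.02], [-0.22, 0, 0], [-0.22, 0, 0]], "roll": [-0.001, 0, 0, 0, 0, 0, 0, 0, 0, 0, 0, 0]}}

```text
time: 44.27
tcp_pos: [493.2, 17.5, 149.6]
ee_rot: [-1.21, 1.208, -1.208]
wrist_force: [0.2, 0.9, -1.4]
grip_width: 49.2
```

Request:
{"name": "apply_moves", "arguments": {"fingers": [0.4, 0.4, 0.4, 0.4, 0.4, 0.4], "translation": [[-0.22, 0, 0], [-0.22, 0, 0], [-0.16, 0, 0.007], [-0.126, 0, 0], [0, 0, 0], [0, 0, 0]], "roll": [0, 0, 0, 0, 0, 0]}}

```text
time: 44.77
tcp_pos: [493.5, 125.7, 149.5]
ee_rot: [-1.212, 1.206, -1.205]
wrist_force: [0.3, 0.2, -1.3]
grip_width: 49.0
```

```bash
python3 go.py 495 124.6 53 -89.8;python3 - <<'E'
from h import *
G=(0,255,0)
d=snap("wrist")
overlay(d,[(493.5,-65.4,59,25,G),(493.5,29.6,59,25,G),(493.5,124.6,33,27,G)],(100,110,460,310),2.1,"o4.png",1)
E
python3 go.py 495 124.6 53 -89.8
```

```text
t44.77 tcp [493.5 125.7 149.5] psi -89.7 q [ 0.64  0.16 -0.47 -0.   -0.94  0.94] F [ 0.3  0.2 -1.3] w 49.0
roll total 0.0005 rows>=0.0; trans(after roll) [0.0071 0.6434 0.01  ] rows>=2.6 tool tilt [-0. -0. -1.]
t44.82 tcp [493.4 124.9 149.4] psi -89.7 q [ 0.63  0.16 -0.47 -0.   -0.94  0.94] F [-0.  -0.2 -1.1] w 49.3
roll total 0.0004 rows>=0.0; trans(after roll) [0.0015 0.6428 0.011 ] rows>=2.6 tool tilt [-0.001 -0.    -1.   ]
```

View pics/o4.png

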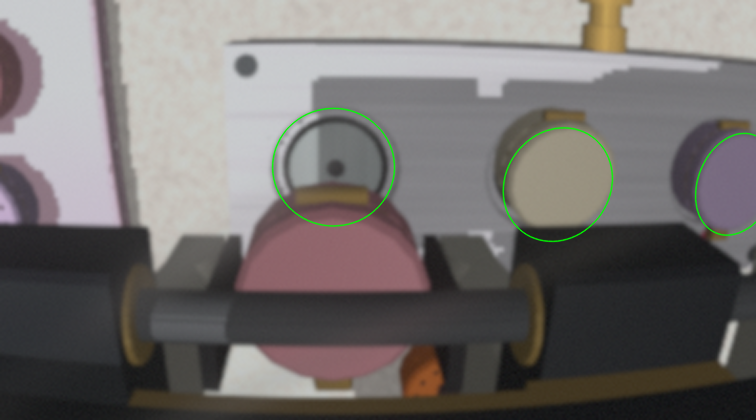

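Request:
{"name": "apply_moves", "arguments": {"fingers": [0.4, 0.4, 0.4, 0.4, 0.4, 0.4, 0.4, 0.4], "translation": [[0.001, 0, 0.01], [0, 0.15, 0], [0, 0.2, 0], [0, 0.15, 0], [0, 0.1, 0], [0, 0.04, 0], [0, 0, 0], [0, 0, 0]], "roll": [0, 0, 0, 0, 0, 0, 0, 0]}}

```text
time: 45.48
tcp_pos: [495.7, 124.2, 54.0]
ee_rot: [-1.212, 1.205, -1.205]
wrist_force: [0.5, -0.1, -0.3]
grip_width: 49.4
```

```bash
python3 go.py 495 124.6 48.6 -89.8
```

```text
t45.48 tcp [495.7 124.2  54. ] psi -89.7 q [ 0.63  0.29 -0.57  0.   -0.71  0.95] F [ 0.5 -0.1 -0.3] w 49.4
roll total 0.0006 rows>=0.0; trans(after roll) [-0.0026  0.0359 -0.0045] rows>=0.1 tool tilt [ 0. -0. -1.]
```

Request:
{"name": "apply_moves", "arguments": {"fingers": [0.4, 0.4, 0.4, 0.4, 0.4], "translation": [[-0.002, 0.012, -0.003], [0, 0.012, 0], [0, 0.009, 0], [0, 0, 0], [0, 0, 0]], "roll": [0, 0, 0, 0, 0]}}

```text
time: 45.9
tcp_pos: [494.9, 125.1, 48.9]
ee_rot: [-1.212, 1.204, -1.204]
wrist_force: [-0.0, 0.7, -0.9]
grip_width: 49.3
```

```bash
python3 go.py 495 124.6 48.6 -89.8
```

```text
t45.90 tcp [494.9 125.1  48.9] psi -89.6 q [ 0.63  0.3  -0.58  0.   -0.7   0.94] F [-0.   0.7 -0.9] w 49.3
roll total 0.0010 rows>=0.0; trans(after roll) [0.0031 0.0018 0.0008] rows>=0.0 tool tilt [ 0.  0. -1.]
```

Request:
{"name": "apply_moves", "arguments": {"fingers": [0.65, 0.65, 0.65, 0.65, 0.65, 0.65, 0.65, 0.65, 0.65, 0.65, 0.65], "translation": [[0, 0, 0], [0, 0, 0], [0, 0, 0], [0, -0.1, 0], [0, -0.2, 0], [0, -0.2, 0], [0, -0.2, 0], [0, -0.15, 0], [0.15, 0, -0.03], [0.2, 0, -0.1], [0.2, 0, -0.1]], "roll": [0, 0, 0, 0, 0, 0, 0, 0, 0, 0, 0]}}

```text
time: 46.82
tcp_pos: [460.6, 41.8, 176.4]
ee_rot: [-1.212, 1.203, -1.204]
wrist_force: [-0.1, -0.8, -0.2]
grip_width: 56.9
```

Request:
{"name": "apply_moves", "arguments": {"fingers": [0.4, 0.4, 0.4], "translation": [[0.1, 0, -0.1], [0, 0, 0], [0, 0, 0]], "roll": [0, 0, 0]}}

```text
time: 47.07
tcp_pos: [445.5, 26.4, 176.6]
ee_rot: [-1.211, 1.205, -1.205]
wrist_force: [0.1, 1.2, 0.8]
grip_width: 42.4
```

```bash
python3 go.py 598 61 170 -90;python3 - <<'E'
from h import *
G=(0,255,0);R=(0,0,255)
C=[(493.5,-65.4,59,25,G),(493.5,29.6,59,25,G),(493.5,124.6,59,25,G)]
d=snap("wrist"); overlay(d,C,(90,60,420,260),2.4,"o5.png",1); crop(d,(90,60,420,260),2.4,"w20.png")
d=snap("scene"); overlay(d,C,(200,160,330,250),6,"o6.png",0)
E
```

```text
t47.07 tcp [445.5  26.4 176.6] psi -89.7 q [ 0.5   0.02 -0.55  0.   -0.99  1.07] F [0.1 1.2 0.8] w 42.4
roll total 0.0017 rows>=0.0; trans(after roll) [-0.2305  0.0449  1.0164] rows>=4.2 tool tilt [ 0.001  0.001 -1.   ]
```

View pics/o5.png

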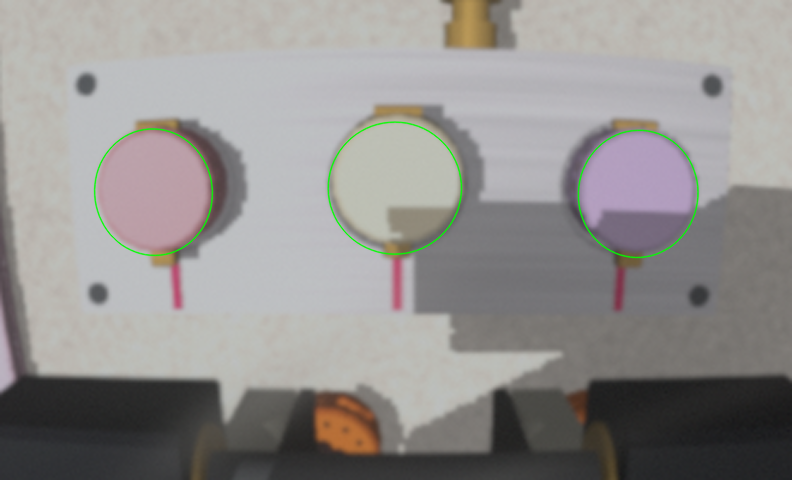

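View pics/o6.png

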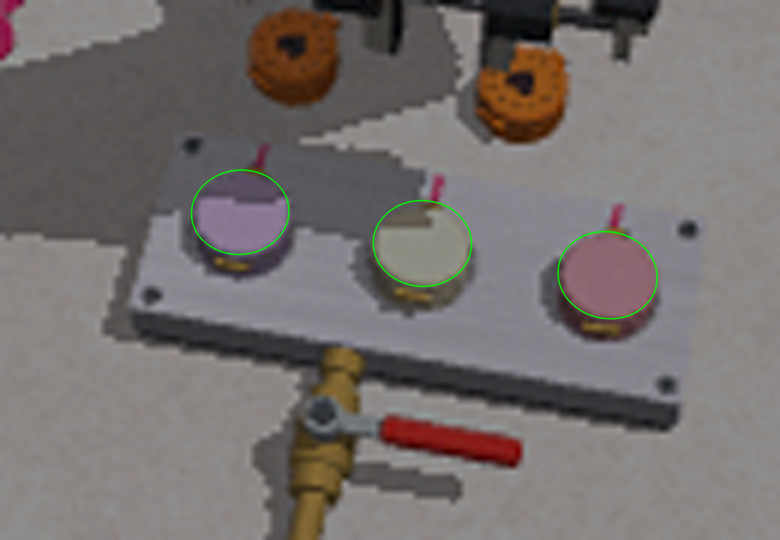

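View pics/w20.png

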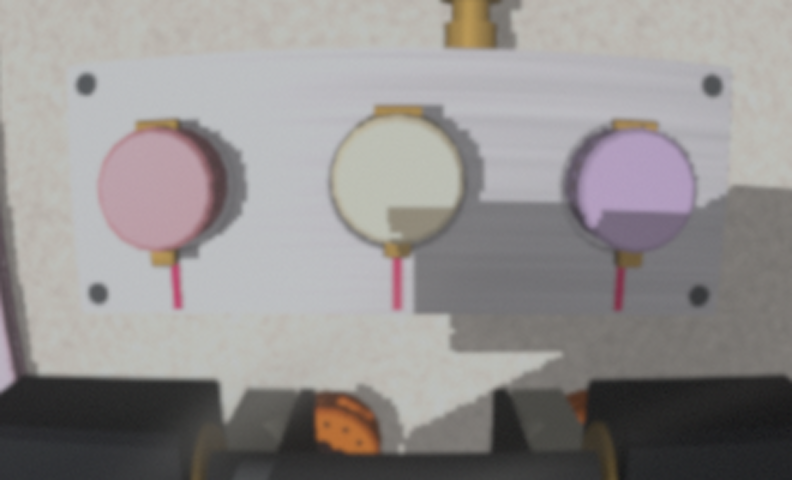

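```bash
python3 - <<'E'
from h import *
d=snap("wrist"); crop(d,(215,95,300,170),9,"w21.png"); crop(d,(310,95,395,170),9,"w22.png")
E
```

```text
(no output)
```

View pics/w21.png

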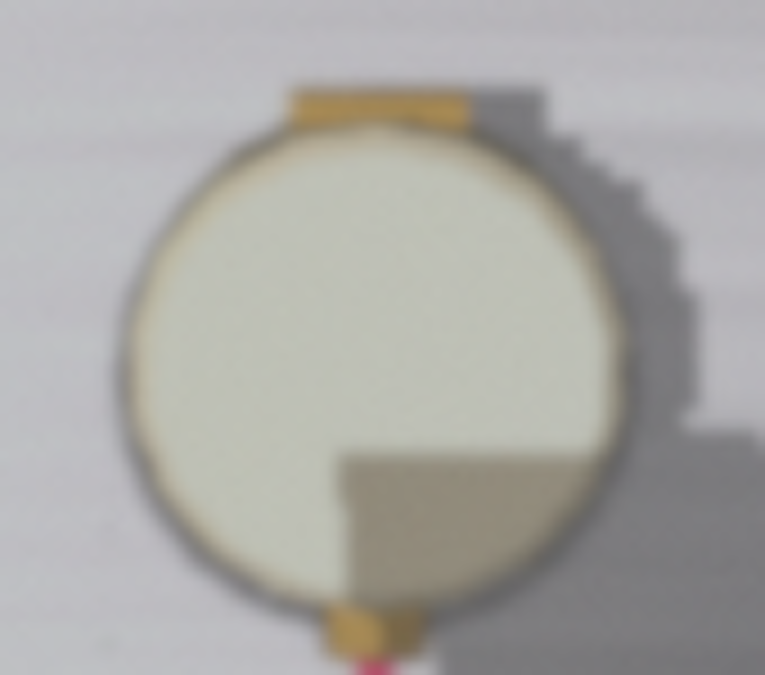

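View pics/w22.png

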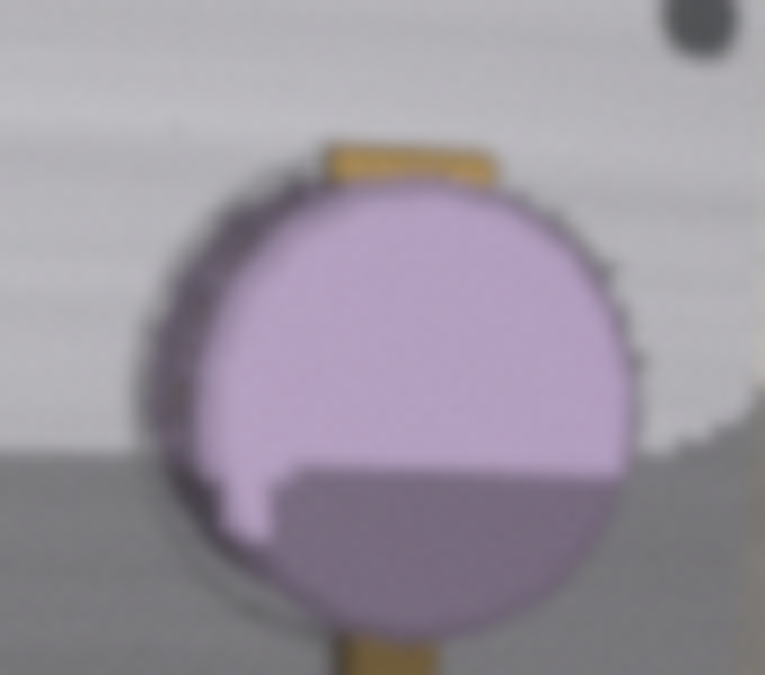

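Request:
{"name": "apply_moves", "arguments": {"fingers": [0.65, 0.65, 0.65, 0.65, 0.65, 0.65, 0.65], "translation": [[-0.01, 0, 0.17], [-0.01, 0, 0.16], [0, 0.1, 0], [0, 0.2, 0], [0, 0.1, 0], [0, 0, 0], [0, 0, 0]], "roll": [0.001, 0, 0, 0, 0, 0, 0]}}

```text
time: 47.8
tcp_pos: [495.5, 30.7, 115.4]
ee_rot: [-1.214, 1.207, -1.206]
wrist_force: [-0.0, 0.3, 1.5]
grip_width: 56.8
```

```bash
python3 go.py 495.5 29.6 49 -90;python3 - <<'E'
from h import *
G=(0,255,0)
d=snap("wrist")
overlay(d,[(493.5,-65.4,59,25,G),(493.5,29.6,59,25,G),(493.5,124.6,59,25,G)],(90,110,430,310),2.2,"o7.png",1)
E
python3 go.py 495.5 29.6 49 -90
```

```text
t47.80 tcp [495.5  30.7 115.4] psi -89.8 q [ 0.46  0.18 -0.53  0.   -0.86  1.12] F [-0.   0.3  1.5] w 56.8
roll total 0.0014 rows>=0.0; trans(after roll) [0.0065 0.443  0.0012] rows>=1.8 tool tilt [-0.002 -0.001 -1.   ]
t47.85 tcp [496.1  30.9 116.4] psi -89.7 q [ 0.46  0.18 -0.53  0.   -0.86  1.12] F [ 1.2 -0.3  1.1] w 56.8
roll total 0.0014 rows>=0.0; trans(after roll) [ 0.0084  0.4496 -0.0042] rows>=1.8 tool tilt [-0.    -0.001 -1.   ]
```

View pics/o7.png

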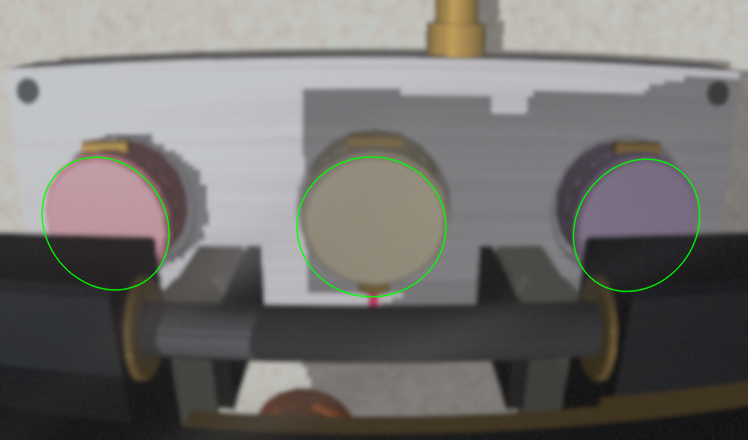

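Request:
{"name": "apply_moves", "arguments": {"fingers": [0.65, 0.65, 0.65, 0.65, 0.65, 0.4, 0.4, 0.4, 0.4, 0.4], "translation": [[0.007, 0.15, -0.003], [0, 0.15, 0], [0, 0.1, 0], [0, 0.045, 0], [0, 0, 0], [0, 0, 0], [0, 0, 0], [0, 0, 0], [0, 0, 0], [0, 0, 0]], "roll": [0.001, 0, 0, 0, 0, 0, 0, 0, 0, 0]}}

```text
time: 48.68
tcp_pos: [495.5, 29.4, 50.6]
ee_rot: [-1.208, 1.208, -1.209]
wrist_force: [-3.1, -1.8, 6.0]
grip_width: 49.6
```

```bash
python3 go.py 495.5 29.6 49 -90;python3 - <<'E'
from h import *
d=snap("wrist"); crop(d,(128,130,384,300),3,"w23.png")
E
```

```text
t48.68 tcp [495.5  29.4  50.6] psi -90.0 q [ 0.46  0.27 -0.61  0.   -0.69  1.11] F [-3.1 -1.8  6. ] w 49.6
roll total 0.0002 rows>=0.0; trans(after roll) [-0.0016  0.0109  0.0001] rows>=0.0 tool tilt [ 0.002  0.    -1.   ]
```

View pics/w23.png

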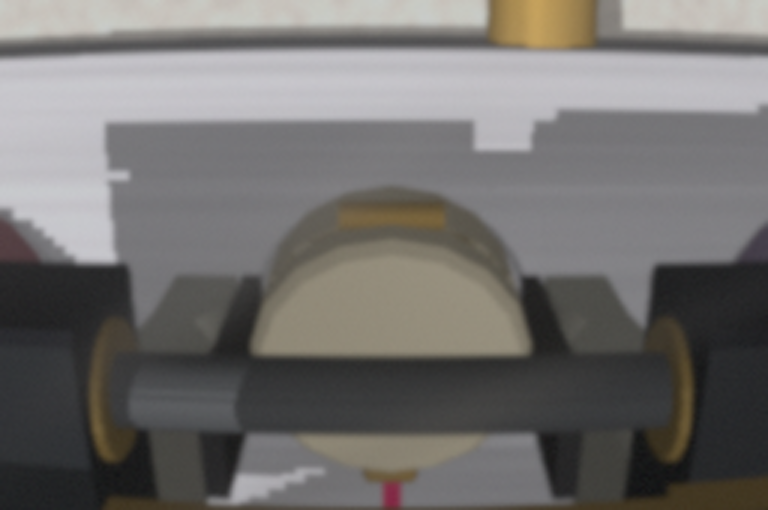

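Request:
{"name": "apply_moves", "arguments": {"fingers": [0.4, 0.4, 0.4, 0.4, 0.65, 0.65, 0.65, 0.65], "translation": [[0, -0.01, -0.01], [0, 0, -0.01], [0, 0, 0], [0, 0, 0], [0, 0, 0], [0, 0, 0], [0, 0, 0], [0, 0, 0]], "roll": [0, 0, 0, 0, 0, 0, 0, 0]}}

```text
time: 49.4
tcp_pos: [492.0, 29.3, 50.8]
ee_rot: [-1.209, 1.209, -1.209]
wrist_force: [-0.3, -0.2, 0.4]
grip_width: 56.7
```

```bash
python3 go.py 495.5 29.6 49 -90;python3 - <<'E'
from h import *
d=snap("wrist"); crop(d,(128,130,384,300),3,"w24.png")
E
```

```text
t49.40 tcp [492.   29.3  50.8] psi -90.0 q [ 0.46  0.27 -0.61  0.   -0.69  1.11] F [-0.3 -0.2  0.4] w 56.7
roll total 0.0001 rows>=0.0; trans(after roll) [-0.0017  0.012   0.0232] rows>=0.1 tool tilt [ 0. -0. -1.]
```

View pics/w24.png

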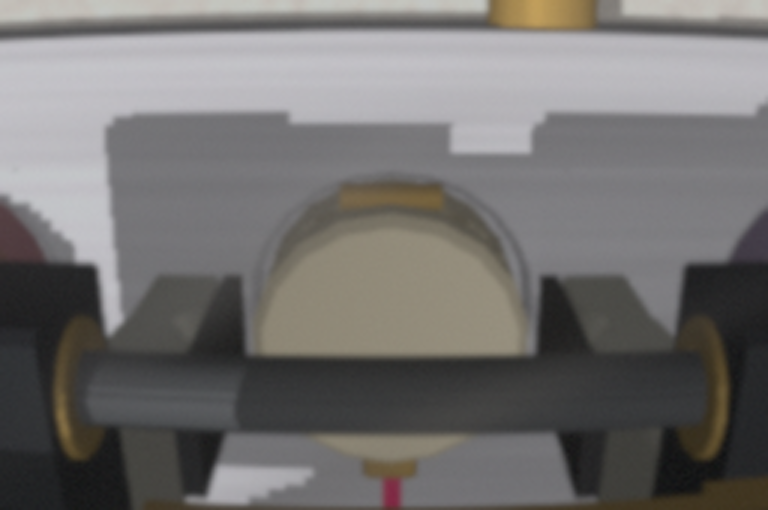

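Request:
{"name": "apply_moves", "arguments": {"fingers": [0.65, 0.65, 0.65, 0.65, 0.65, 0.65, 0.65, 0.65, 0.65, 0.65], "translation": [[0, -0.1, 0], [0, -0.2, 0], [0, -0.2, 0], [0, -0.2, 0], [0, -0.13, 0], [0, 0, -0.15], [0, 0, -0.17], [0, 0, 0], [0, 0, 0], [0, 0, 0]], "roll": [0, 0, 0, 0, 0, 0, 0, 0, 0, 0]}}

```text
time: 50.28
tcp_pos: [444.4, 29.5, 175.7]
ee_rot: [-1.209, 1.208, -1.209]
wrist_force: [0.8, 0.8, 0.1]
grip_width: 56.9
```

```bash
python3 go.py 660 0 175 -90;python3 - <<'E'
from h import *
G=(0,255,0)
C=[(493.5,-65.4,59,25,G),(493.5,29.6,59,25,G),(493.5,124.6,59,25,G)]
d=snap("wrist"); overlay(d,C,(90,60,420,260),2.4,"o8.png",1)
d=snap("scene"); crop(d,(180,130,420,290),3.3,"s8.png")
E
```

```text
t50.28 tcp [444.4  29.5 175.7] psi -90.0 q [ 0.51  0.02 -0.56  0.   -0.99  1.06] F [0.8 0.8 0.1] w 56.9
roll total 0.0002 rows>=0.0; trans(after roll) [0.1965 0.0059 1.4376] rows>=5.8 tool tilt [ 0.001  0.    -1.   ]
```

View pics/o8.png

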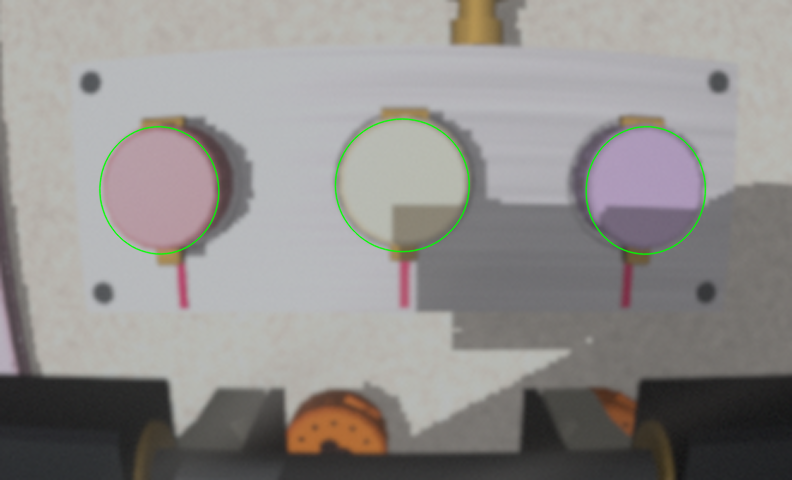

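View pics/s8.png

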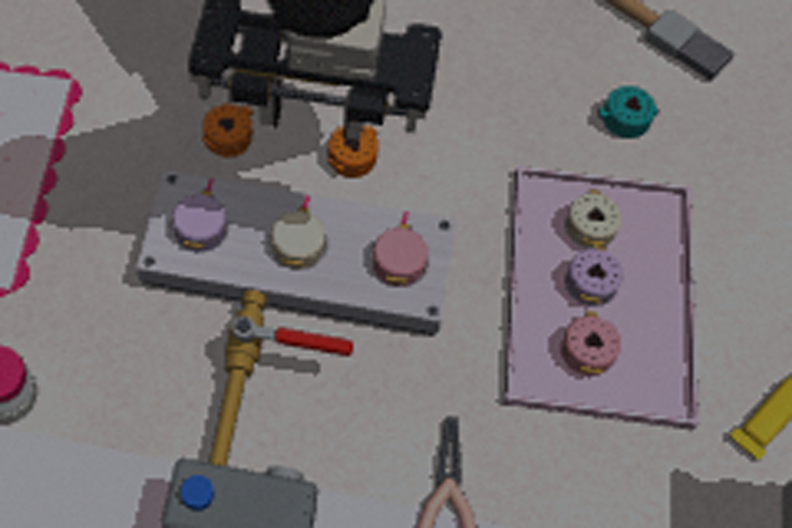

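Request:
{"name": "apply_moves", "arguments": {"fingers": [0.4, 0.4, 0.4, 0.4, 0.4, 0.4, 0.4, 0.4, 0.4, 0.4, 0.4, 0.4], "translation": [[0, 0, 0], [0, 0, 0], [0, 0, 0], [0, 0, 0], [0, 0, 0], [0, 0, 0], [0, 0, 0], [0, 0, 0], [0, 0, 0], [0, 0, 0], [0, 0, 0], [0, 0, 0]], "roll": [-0.0385, -0.0385, -0.0385, -0.0385, -0.0385, -0.0385, -0.0385, -0.0385, -0.0385, -0.0385, -0.0385, -0.0385]}}

```text
time: 51.38
tcp_pos: [444.5, 29.3, 174.9]
ee_rot: [-1.57, 0.09, -0.089]
wrist_force: [0.2, 0.6, -0.5]
grip_width: 35.1
```

Request:
{"name": "apply_moves", "arguments": {"fingers": [0.4, 0.4, 0.4, 0.4, 0.4, 0.4, 0.4, 0.4, 0.4, 0.4, 0.4], "translation": [[0, 0, 0], [0.15, 0, 0.03], [0.2, 0, 0.04], [0.2, 0, 0.04], [0.2, 0, 0.04], [0.17, 0, 0.04], [0.1, 0, 0.02], [0, 0, 0], [0, 0, 0], [0, 0, 0], [0, 0, 0]], "roll": [-0.038, 0, 0, 0, 0, 0, 0, 0, 0, 0, 0]}}

```text
time: 52.3
tcp_pos: [596.3, 60.6, 175.1]
ee_rot: [-1.571, 0.0, 0.001]
wrist_force: [-0.3, -0.8, -0.6]
grip_width: 35.2
```

```bash
python3 go.py 598 61 54 0;python3 - <<'E'
from h import *
d=snap("wrist"); crop(d,(0,0,512,384),1.5,"w25.png"); print(proj(d,(598,63,62),1)*1.5,proj(d,(598,-2,62),1)*1.5)
E
```

```text
t52.30 tcp [596.3  60.6 175.1] psi 0.0 q [ 0.43  0.28 -0.24 -0.   -1.05  2.71] F [-0.3 -0.8 -0.6] w 35.2
roll total 0.0000 rows>=0.0; trans(after roll) [0.0116 0.8074 0.0031] rows>=3.2 tool tilt [-0.001 -0.    -1.   ]
[387.59254053 279.44767023] [387.57288846 375.34755177]
```

View pics/w25.png

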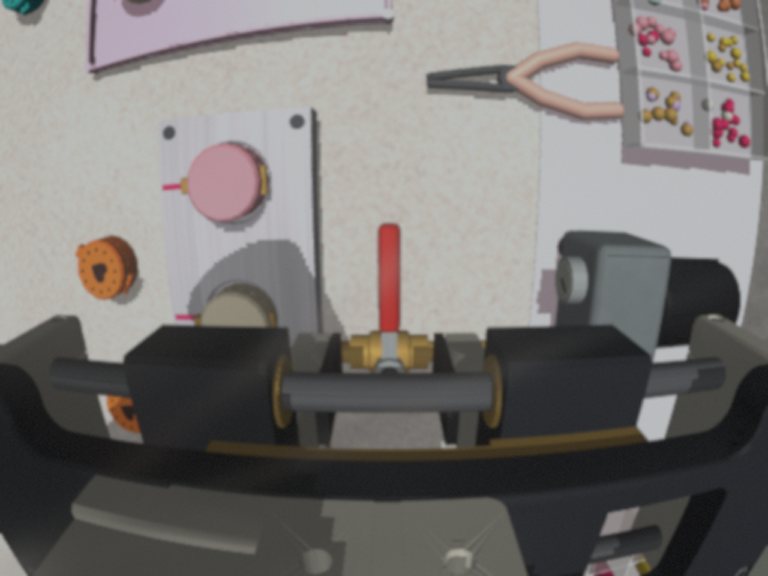

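Lever at (389,280), matching the prediction. Descend and grip.

Request:
{"name": "apply_moves", "arguments": {"fingers": [0.4, 0.4, 0.4, 0.4, 0.4, 0.4, 0.4, 0.4], "translation": [[0.011, 0.15, 0.01], [0, 0.2, 0], [0, 0.2, 0], [0, 0.15, 0], [0, 0.07, 0], [0, 0.03, 0], [0, 0, 0], [0, 0, 0]], "roll": [0, 0, 0, 0, 0, 0, 0, 0]}}

```text
time: 53.02
tcp_pos: [599.4, 62.6, 56.6]
ee_rot: [-1.57, -0.002, -0.001]
wrist_force: [-0.0, -0.5, 1.0]
grip_width: 35.3
```

Request:
{"name": "apply_moves", "arguments": {"fingers": [0.1, 0.1, 0.1, 0.1, 0.1, 0.1], "translation": [[0, 0, 0], [0, 0, 0], [0, 0, 0], [0, 0, 0], [0, 0, 0], [0, 0, 0]], "roll": [0, 0, 0, 0, 0, 0], "grip_force": 12}}

```text
time: 53.52
tcp_pos: [598.5, 62.5, 55.9]
ee_rot: [-1.571, -0.0, -0.0]
wrist_force: [-3.7, 1.8, 6.5]
grip_width: 14.1
```

```bash
python3 go.py 598 61 54 0
```

```text
t53.52 tcp [598.5  62.5  55.9] psi 0.0 q [ 0.43  0.41 -0.37 -0.   -0.79  2.71] F [-3.7  1.8  6.5] w 14.1
roll total 0.0000 rows>=0.0; trans(after roll) [-0.0031  0.013  -0.0099] rows>=0.1 tool tilt [ 0.  0. -1.]
```

Request:
{"name": "apply_moves", "arguments": {"fingers": [0.1, 0.1, 0.1, 0.1, 0.1, 0.1, 0.1, 0.1, 0.1, 0.1], "translation": [[0.045, 0, -0.0024], [0.045, 0, -0.0024], [0.045, 0, -0.0024], [0.045, 0, -0.0024], [0.045, 0, -0.0024], [0.045, 0, -0.0024], [0.045, 0, -0.0024], [0.045, 0, -0.0024], [0, 0, 0], [0, 0, 0]], "roll": [0.0333, 0.0333, 0.0333, 0.0333, 0.0333, 0.0333, 0.0333, 0.0333, 0, 0]}}

```text
time: 54.35
tcp_pos: [646.1, 40.0, 55.9]
ee_rot: [-1.471, 0.655, -0.654]
wrist_force: [-4.0, -2.6, 6.1]
grip_width: 14.1
```

```bash
python3 go.py 662.5 -2 54 -90
```

```text
t54.35 tcp [646.1  40.   55.9] psi -48.0 q [ 0.36  0.47 -0.26  0.   -0.84  1.94] F [-4.  -2.6  6.1] w 14.1
roll total 0.2332 rows>=5.9; trans(after roll) [0.2802 0.0129 0.1094] rows>=1.2 tool tilt [-0.001 -0.001 -1.   ]
```

Request:
{"name": "apply_moves", "arguments": {"fingers": [0.1, 0.1, 0.1, 0.1, 0.1, 0.1, 0.1, 0.1, 0.1, 0.1, 0.1], "translation": [[0.045, 0, -0.0024], [0.045, 0, -0.0024], [0.045, 0, -0.0024], [0.045, 0, -0.0024], [0.045, 0, -0.0024], [0.045, 0, -0.0024], [0.045, 0, -0.0024], [0.03, 0, 0], [0, 0, 0], [0, 0, 0], [0, 0, 0]], "roll": [0.0333, 0.0333, 0.0333, 0.0333, 0.0333, 0.0333, 0.0333, 0.015, 0, 0, 0]}}

```text
time: 55.27
tcp_pos: [660.9, -2.3, 55.6]
ee_rot: [-1.186, 1.246, -1.237]
wrist_force: [-14.2, 25.1, 12.6]
grip_width: 16.3
```

```bash
python3 go.py 662.5 -2 54 -90
```

```text
t55.27 tcp [660.9  -2.3  55.6] psi -92.6 q [ 0.29  0.49 -0.22 -0.01 -0.86  1.24] F [-14.2  25.1  12.6] w 16.3
roll total -0.0142 rows>=0.4; trans(after roll) [-0.0017  0.0107  0.0108] rows>=0.1 tool tilt [-0.003  0.005 -1.   ]
```

Request:
{"name": "apply_moves", "arguments": {"fingers": [0.4, 0.4, 0.4, 0.4, 0.4, 0.4, 0.4, 0.4, 0.4, 0.4], "translation": [[0, 0, 0], [0, 0, 0], [0, 0, 0], [0, -0.05, 0], [0, -0.15, 0], [0, -0.2, 0], [0, -0.2, 0], [0, -0.2, 0], [0, 0, -0.1], [0, 0, 0]], "roll": [0, 0, 0, 0, 0, 0, 0, 0, 0, 0]}}

```text
time: 56.1
tcp_pos: [648.2, -6.4, 178.5]
ee_rot: [-1.183, 1.24, -1.244]
wrist_force: [-1.0, -0.6, -0.8]
grip_width: 35.0
```

```bash
python3 go.py 662.5 -2 170 -90;python3 - <<'E'
from h import *
d=snap("wrist"); crop(d,(180,90,340,280),4,"w26.png")
d=snap("scene"); crop(d,(170,130,350,300),3.5,"s9.png")
E
```

```text
t56.10 tcp [648.2  -6.4 178.5] psi -92.6 q [ 0.29  0.35 -0.13  0.   -1.08  1.23] F [-1.  -0.6 -0.8] w 35.0
roll total -0.0147 rows>=0.4; trans(after roll) [-0.0294  0.0573  0.0953] rows>=0.5 tool tilt [ 0.004  0.001 -1.   ]
```

View pics/w26.png

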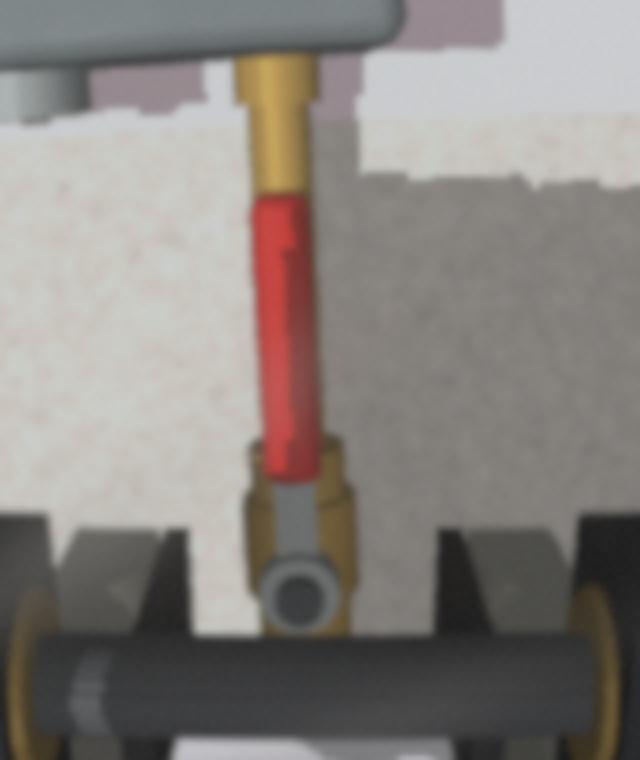

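View pics/s9.png

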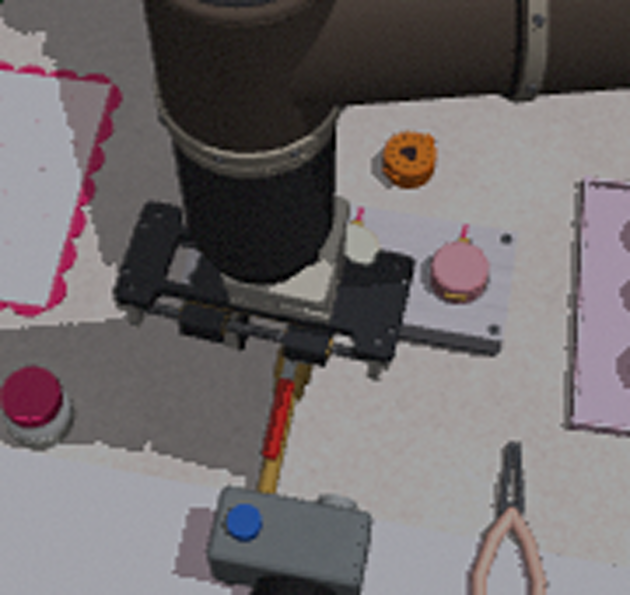

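```bash
python3 - <<'E'
from h import *
d=snap("wrist"); b=lambda p,z: back(d,((p[0]+.5)/4-.5+180,(p[1]+.5)/4-.5+90),z,1)
E=b((280,197),62);B=b((293,480),62);S=b((300,598),62);P=b((277,75),36)
print(E,B,S,P); a=lambda u,v:np.rad2deg(np.arctan2(*(u-v)[1::-1]))
print(a(E,B),a(E,S),a(P,S))
E
```

```text
[696.05315298  -1.93535459  62.        ] [629.95870231  -1.50476539  62.        ] [599.49451769  -1.62598905  62.        ] [723.38726488  -1.84751116  36.        ]
-0.3732627277470838 -0.18357010942672586 -0.10244561363092763
```

Request:
{"name": "apply_moves", "arguments": {"fingers": [0.4, 0.4, 0.4, 0.4, 0.4, 0.4, 0.4, 0.4, 0.4, 0.4, 0.4], "translation": [[0, 0, -0.15], [-0.03, 0, -0.2], [-0.03, 0, -0.2], [-0.05, 0, -0.2], [-0.05, 0, -0.2], [-0.05, 0, -0.2], [-0.05, 0, -0.2], [0, 0, 0], [0, 0, 0], [0, 0, 0], [0, 0, 0]], "roll": [-0.014, 0, 0, 0, 0, 0, 0, 0, 0, 0, 0]}}

```text
time: 57.17
tcp_pos: [446.6, 34.2, 175.1]
ee_rot: [-1.209, 1.21, -1.211]
wrist_force: [-0.1, -0.2, 0.4]
grip_width: 34.8
```

```bash
python3 go.py 445 29 175 -90;python3 - <<'E'
from h import *
G=(0,255,0)
C=[(493.5,-65.4,59,25,G),(493.5,29.6,59,25,G),(493.5,124.6,59,25,G)]
d=snap("wrist"); overlay(d,C,(90,20,420,260),2.4,"o9.png",1)
d=snap("scene"); crop(d,(130,130,420,290),2.7,"s10.png")
E
```

```text
t57.17 tcp [446.6  34.2 175.1] psi -90.1 q [ 0.52  0.03 -0.55  0.   -0.99  1.05] F [-0.1 -0.2  0.4] w 34.8
roll total -0.0005 rows>=0.0; trans(after roll) [ 0.0347  0.0007 -0.0109] rows>=0.1 tool tilt [-0. -0. -1.]
```

View pics/o9.png

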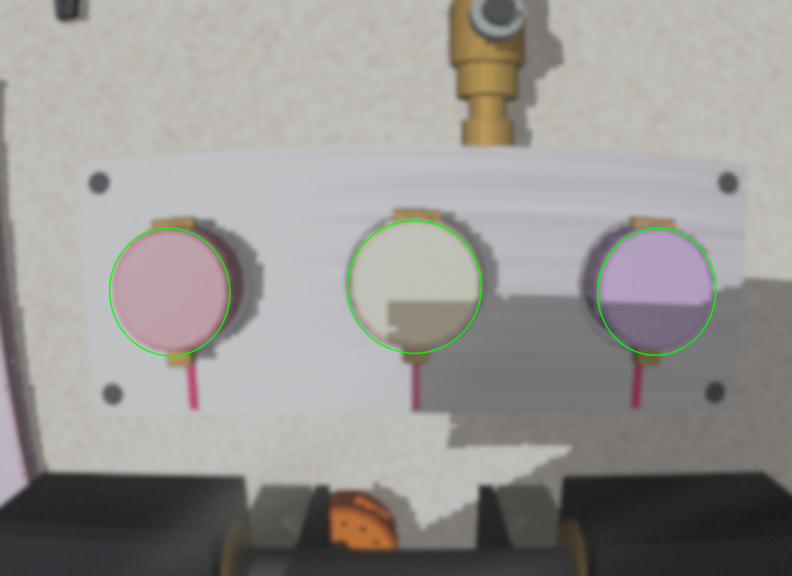

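View pics/s10.png

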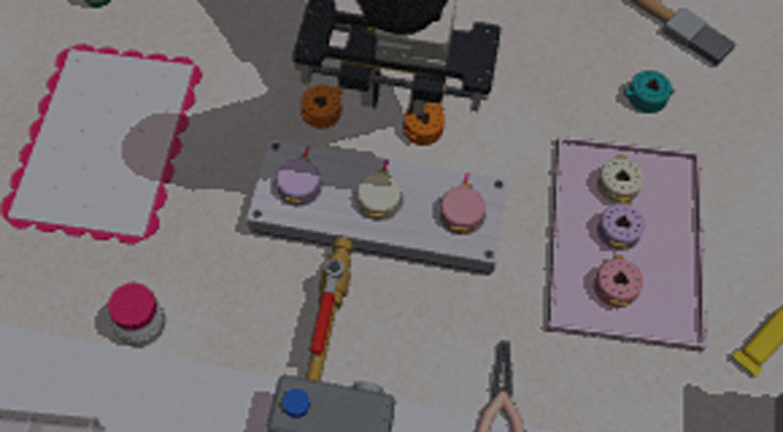

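All three blanks sit on their nests with clasps on the lines, the engraved boxes stand in the tray, and the valve is open. I'm handing it in.

```bash
python3 -c "
from bench import workorder; print(workorder.finish_job())"
```

```text
the job is handed in; nothing more can be done
None
```

I completed the changeover and handed the job in at about 57 s; no verdict is reported. I shut the valve first, then moved the three engraved boxes to the tray. I seated the pink, cream and lilac blanks in the three nests, clasps to the lines, and turned the vacuum on again.

**Last checks**
- **Blanks:** in the wrist picture all three lids line up with the outlines expected for seated boxes, to about 1 mm. The clasps look in line with the magenta lines.
- **Tray:** the three engraved boxes stand upright in it.
- **Valve:** the lever measures within 0.4° of the pipe direction, and it was against its stop when I let go.
- **Other objects:** the bystanders and look-alikes I could see in the last picture had not moved. I saw no knocked blank and no slackened grip.

**One check failed along the way:** the cream blank first sat tilted, about 2 mm off on the nest rim, which showed in the wrist picture. I gripped it again, moved it back about 3 mm and released it. After that it looked level and centred, and I only then opened the valve.

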